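Lay a tall medicine bottle down on the label reader

ROBOT

A 7-joint arm with a two-finger parallel gripper is mounted at the origin on the work surface. World frame = base frame: x ahead of the robot, y to its left, z up, the work surface at z = 0. Lengths are in m, angles in rad, forces in N, time in s.
With the tool pointing down it reaches from about 0.425 to 0.925 m from the base axis. Payload 6.8 kg.
Tool frame: the origin (TCP) lies at the very end of the fingers, on their centre line; the grasp point (between the pads) lies 19 mm behind it; z points along the fingers, x is the direction in which the jaws open and shut, and the axes are right-handed (so a half turn about z gives the same grasp; the last joint's range is limited). The gripper opens to 88 mm and grips with 3 to 60 N. Pads are 20 mm wide; open, the fingers measure 115 mm over their backs; the gripper's body (75 mm by 178 mm) begins 61 mm behind the grasp point.
Start: joints at [-1.381, 0.477, 0.022, 1.555, -0.011, 1.109, -0.083], TCP at [0.198, 0.645, 0.223] pointing down, gripper open.
Joint ranges: [-2.96, 2.96], [-0.34, 2.1], [-1.41, 1.46], [0.24, 2.44], [-1.37, 4.51], [0.17, 1.92], [-2.96, 2.96]. Speed limits (rad/s): [2.39, 2.39, 3.14, 3.14, 3.14, 3.14, 3.14].

INTERFACE

Orientations are given as a rotation vector (axis times angle).
In Python, from station import ctrl gives the robot as it stands.
- The arm moves only by the shell command python3 -m creep 'ROWS' [FORCE]. ROWS is a JSON object of lists of equal length, an entry for each row: "xyz": the shift along the world's x, y, z in m, a list of three; "roll": the turn about the world's z in degrees; "hand": the opening in per cent of the stroke, from 0 (shut) to 100 (fully open). A call has 1 to 8 rows; each row is the pose to reach, as a shift and turn from the pose commanded when the call began; what a row does not reach only later rows make up. A row lasts 1/12 s, in which the tool goes at most 41.7 mm and 7.16 degrees, less where a joint would pass 70% of its speed; a pose out of reach is approached as far as the arm can. A call with a gripper value outside its range is refused whole. The fingers move at their own pace and stop on an object; FORCE is the grip in N (left out, the last holds). Time passes only in rows, so rows that repeat a pose let the fingers close. It gives the time, the measured TCP pose, the force and the opening at its end, in the units of the state.
- ctrl.state(): the state, without advancing time (a new reading comes with each control period).
- ctrl.capture(name): name is "side" or "top" or "wrist"; returns a dict with "color" (384x512x3 uint8, blue, green, red), "depth" (384x512 float32, m along the optical axis (not along the pixel's ray), 0 where there is no reading), "mtx" (3x3 intrinsics, pixels), "world_to_cam" (4x4, takes a point from world to camera coordinates). Camera axes: x right, y down, z forward; pixel columns grow to the right and rows downward; lengths in m; the calibration is good to about 2 mm. A picture is of the moment at which its call begins.
- ctrl.close_job(): hands the job in, once; it reports no verdict.
Trained networks look in a picture, given as the dict that the camera call returned (one of the last four; its "shot" number tells which), for a name from the list of things; names that differ only in an ending like _2 or _b are one class to them, and where a whole thing is asked for, a point or a joint stands for the part that bears it (a point fixed in the world has none). Each returns a list of dicts, best first, with "confidence" (0 to 1); they miss things now and then, are a little off and sometimes report something else, mostly with a low value. They report only what shows in the picture. A call takes as long as a camera call.
- ctrl.boxes_of(picture, label): "at" ([x, y, z] in m, in world coordinates, good to about 4 mm: the middle of the surface that is visible of it).
- ctrl.landmark_of(picture, label): "at" ([x, y, z] in m, in world coordinates, good to about 4 mm: a listed point, or the origin of a listed thing).
The state is a dict: "clock": time; "joint_positions": joint angles; "qd": joint speeds; "joint_torque": joint torques, N m; "tool_pos": TCP position; "ee_rot": TCP orientation; "wrist_force": force on the tool from outside, world axes, zero at the start; "torque": the same for the moment, N m; "gripper_width": finger opening in m.
Only numpy, scipy, OpenCV 4.12 (cv2) and the standard library are available. Lean on these libraries where they do the work, as an engineer would, in place of code of your own. Each camera call takes 0.05 s, during which the arm holds its last target.

TASK

The tall flat glass bottle stands on the label reader: tip it over with the fingers, away from the stop bar, and let it down gently (never let it drop) so that it lies on its broad side with the cap pointing away from the stop, then push it along until its foot is flush against the stop bar. Only push and support it lightly with the fingers: do not pinch it, lift it or press it hard, and leave the jar, the carton and the cup where they are.

Things in the scene. Friction and masses are not known exactly. Their poses are not given: they have to be found in the camera images.
- bottle: Tall flat amber glass bottle, loose, upright at the start, 0.2 to 0.4 kg, centre of mass about 70 mm above the foot. Body 70 (its x) by 40 (its y) mm, 118 high, flat faces; shoulder 52 by 32 to 126; neck 22 diameter to 140; round white cap 28 diameter from 140 to 170. Origin: centre of the flat foot; z up to the cap; y, the thin direction, points at the start away from the stop, the way to tip it.
- cap_top (a point): centre of the flat top of the bottle's cap, 170 mm from the foot along the bottle's z. Once the bottle lies as wanted (its +y face down) its axis is 20 mm above the reader's top and the cap's lowest point 6 mm above it
- foot_edge (a point): middle of the bottle's foot edge on the +y side, 20 mm from the foot's centre; axes as the bottle's. The bottle tips about this edge: it passes its balance at about 0.28 rad and then falls by itself unless something holds it, such as a finger in front of the cap
- reader: Flatbed label reader, fixed: grey slab 150 (its x) by 190 (its y) mm, flat top 25 mm above the counter, dark window in it. Along its -y end an aluminium stop bar, 150 long (x), 30 wide (y), 18 high above the flat top. Origin: centre of the underside, on the counter; z up. The flat top runs from the stop's face (y = -65) to the end (y = +95); the lying bottle's cap stands out past that end.
- stop_face (a point): middle of the lower edge of the stop bar's inner face (the face towards the bottle), on the slab's flat top, 65 mm from the reader's origin along its -y; axes as the reader's, so +y points from the stop over the flat top
- jar: white pill jar, 56 diameter, 75 high, standing loose on the counter; origin centre of its underside. Leave it alone.
- carton: small brown carton, 50 by 90 by 60 high, loose on the counter; origin centre of its underside. Leave it alone.
- cup: small white dosing cup, 44 diameter, 45 high, loose on the counter; origin centre of its underside. Leave it alone.

How it is judged:
At the end, for the whole second after the job is handed in: The bottle lies at rest on a broad side on the reader's flat top (axis level within 0.07 rad, 14 to 26 mm above the top), cap away from the stop, foot centre within 5 mm of the stop's face and within 50 mm of its middle, bottle square to the stop within 0.1 rad (angle between bottle's own z axis and vertical between 1.5 and 1.64 rad and y of bottle in the frame of stop_face between -0.004 and 0.005 m and z of bottle in the frame of stop_face between 0.014 and 0.026 m and x of bottle in the frame of stop_face between -0.05 and 0.05 m and y of cap_top in the frame of stop_face above 0.15 m and angle between the z axis of bottle and the y axis of reader, either way round below 0.1 rad and linear speed of bottle below 0.01 m/s and angular speed of bottle below 0.1 rad/s); the robot touches nothing.
It fails at once if the bottle drops or is knocked over: it turns faster than 5 rad/s (a free fall reaches about 12) (angular speed of bottle above 5 rad/s).
It fails at once if the bottle is lifted: both its foot edge and its cap more than 20 mm clear of where they would rest (z of foot_edge in the frame of stop_face above 0.02 m and z of cap_top in the frame of stop_face above 0.04 m).
It fails at once if the bottle is pinched or pushed hard (more than 20 N from the fingers) (contact force between the fingers and bottle above 20 N).
It fails at once if the jar, the carton or the cup is disturbed (moved more than 15 mm) (distance of any of jar, carton, cup from where it was at the start of the episode above 0.015 m).
It also fails if it takes over 67 s, if anything falls off the work surface, if the arm or the gripper's body presses on something with over 40 N, if the wrist force passes 120 N, or if a joint passes its speed limit or range.

## Working session

There is one attempt and no reset: what is moved stays moved. The work goes in short steps, Python scripts to look and compute and a shell command to move; the robot and the scene stay as the last step left them, time stands still between calls to the robot, and variables do not carry over. Pictures are saved under pics/ and viewed, and the job is handed in when it is done.

```bash
ls; mkdir -p pics; cat > h.py <<'E'
import numpy as np, cv2
from station import ctrl
def save(p,n): cv2.imwrite('pics/'+n+'.png',p['color'])
def world(p,u,v):
    K=np.array(p['mtx']);T=np.linalg.inv(np.array(p['world_to_cam']));d=p['depth'][int(round(v)),int(round(u))]
    c=np.array([(u-K[0,2])/K[0,0]*d,(v-K[1,2])/K[1,1]*d,d,1]);return (T@c)[:3]
def cloud(p):
    K=np.array(p['mtx']);T=np.linalg.inv(np.array(p['world_to_cam']));d=p['depth']
    v,u=np.indices(d.shape)
    c=np.stack([(u-K[0,2])/K[0,0]*d,(v-K[1,2])/K[1,1]*d,d,np.ones_like(d)],-1)
    w=(c@T.T)[...,:3]; w[d<=0]=np.nan; return w
def proj(p,X):
    c=np.array(p['world_to_cam'])@np.r_[X,1];q=np.array(p['mtx'])@c[:3];return q[:2]/q[2]
E
python3 - <<'E'
from h import *
np.set_printoptions(precision=4,suppress=True)
s=ctrl.state();print({k:np.round(v,3) for k,v in s.items()})
for n in ['side','top']:
    p=ctrl.capture(n);save(p,n+'0')
    for l in ['bottle','cap_top','foot_edge','reader','stop_face','jar','carton','cup']:
        r=ctrl.landmark_of(p,l); b=ctrl.boxes_of(p,l) if l in('bottle','jar','carton','cup') else []
        print(n,l,[(np.round(x['at'],3),round(x['confidence'],2)) for x in r[:2]],[np.round(x['at'],3) for x in b[:1]])
E
```

```text
pics
{'clock': np.float64(0.0), 'joint_positions': array([-1.381,  0.478,  0.022,  1.556, -0.011,  1.109, -0.083]), 'qd': array([-0.001,  0.001,  0.001,  0.   , -0.   , -0.001,  0.   ]), 'joint_torque': array([  0.   , -58.286,   1.535, -27.26 ,  -0.054,   0.017,   0.   ]), 'tool_pos': array([0.198, 0.645, 0.222]), 'ee_rot': array([ 2.525,  1.867, -0.002]), 'wrist_force': array([-0.277, -1.327, -0.233]), 'torque': array([-0.031,  0.023, -0.02 ]), 'gripper_width': np.float64(0.088)}
side bottle [(array([ 0.548, -0.073,  0.026]), 0.79)] [array([ 0.533, -0.093,  0.109])]
side cap_top [(array([ 0.548, -0.068,  0.198]), 0.7)] []
side foot_edge [(array([ 0.544, -0.05 ,  0.026]), 0.73), (array([ 0.573, -0.109,  0.024]), 0.31)] []
side reader [(array([ 0.558, -0.046, -0.001]), 0.85)] []
side stop_face [(array([ 0.577, -0.107,  0.026]), 0.55)] []
side jar [(array([ 0.383, -0.285, -0.001]), 0.86)] [array([ 0.369, -0.298,  0.051])]
side carton [(array([ 0.627, -0.327, -0.001]), 0.68)] [array([ 0.612, -0.337,  0.05 ])]
side cup [(array([0.602, 0.394, 0.002]), 0.52)] [array([0.598, 0.383, 0.032])]
top bottle [(array([ 0.55 , -0.072,  0.026]), 0.67)] [array([ 0.538, -0.071,  0.142])]
top cap_top [(array([ 0.548, -0.07 ,  0.196]), 0.81)] []
top foot_edge [(array([ 0.548, -0.053,  0.024]), 0.76)] []
top reader [] []
top stop_face [(array([ 0.57 , -0.11 ,  0.028]), 0.68)] []
top jar [(array([ 0.382, -0.287,  0.002]), 0.82)] [array([ 0.378, -0.279,  0.077])]
top carton [(array([ 0.573, -0.111,  0.029]), 0.69), (array([ 0.63 , -0.328,  0.007]), 0.58)] []
top cup [(array([ 0.598,  0.394, -0.002]), 0.67)] [array([0.6  , 0.399, 0.024])]
```

View pics/side0.png

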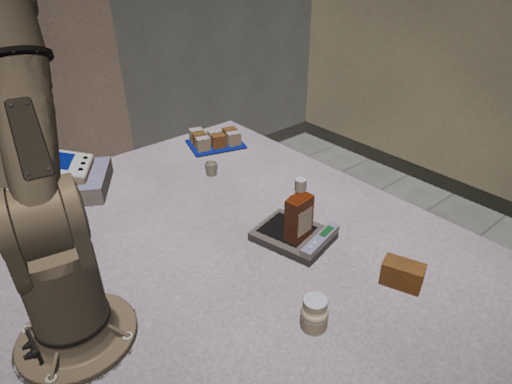

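View pics/top0.png

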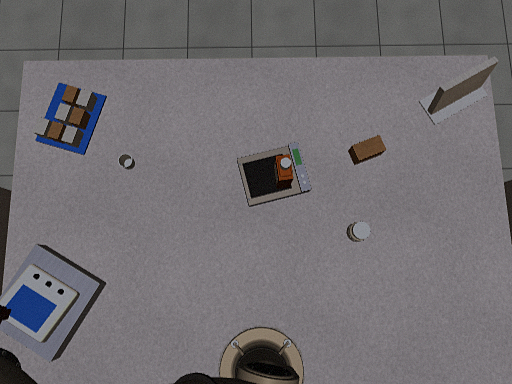

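The bottle stands at about (299,215) in the side view, on the reader (293,237). The stop bar lies to the lower right of it. The jar, carton and cup are well clear. Next I'll fit the reader's yaw and the bottle's pose from depth.

```bash
python3 - <<'E'
from h import *
from scipy.spatial.transform import Rotation as R
np.set_printoptions(precision=4,suppress=True)
s=ctrl.state();print(R.from_rotvec(s['ee_rot']).as_matrix())
for n in ['side','top']:
    p=ctrl.capture(n);w=cloud(p);x,y,z=w[...,0],w[...,1],w[...,2]
    roi=(abs(x-.558)<.15)&(abs(y+.046)<.15)
    top=roi&(z>.016)&(z<.034)
    bar=roi&(z>.037)&(z<.05)
    up=roi&(z>.015)
    for nm,m in [('top',top),('bar',bar),('all',up&(z<.05)),('cap',roi&(z>.185)),('body',roi&(z>.07)&(z<.14))]:
        P=w[m][:,:2]
        if len(P)<5: print(n,nm,len(P));continue
        r=cv2.minAreaRect((P*1000).astype(np.float32));print(n,nm,len(P),r,'z',np.median(w[m][:,2]), P.mean(0))
E
```

```text
[[ 0.2935  0.956  -0.    ]
 [ 0.956  -0.2935  0.0001]
 [ 0.0001 -0.     -1.    ]]
side top 1532 ((556.36279296875, -48.88140106201172), (151.72994995117188, 190.96778869628906), 13.487603187561035) z 0.02423865178797624 [ 0.532  -0.0475]
side bar 587 ((577.9526977539062, -117.19983673095703), (100.09720611572266, 146.94667053222656), 80.94120025634766) z 0.042222324205476 [ 0.5647 -0.1199]
side all 2216 ((556.9964599609375, -48.68971252441406), (153.0516815185547, 191.2963409423828), 13.487603187561035) z 0.02520270282606002 [ 0.5411 -0.0697]
side cap 92 ((550.9066162109375, -71.60709381103516), (28.76800537109375, 26.20503807067871), 50.466793060302734) z 0.19340195890632272 [ 0.548  -0.0749]
side body 702 ((544.5610961914062, -87.561279296875), (37.92913055419922, 79.6185302734375), 66.85133361816406) z 0.10599709217854247 [ 0.5371 -0.0853]
top top 2112 ((554.984130859375, -41.47227478027344), (151.60948181152344, 183.3875274658203), 13.622013092041016) z 0.024806868770593682 [ 0.5468 -0.0202]
top bar 514 ((566.1755981445312, -90.4585952758789), (150.00408935546875, 96.15330505371094), 13.308927536010742) z 0.04286635932617433 [ 0.5709 -0.1207]
top all 2649 ((555.5587158203125, -44.769073486328125), (151.89199829101562, 189.96624755859375), 13.308926582336426) z 0.025606864635191684 [ 0.5514 -0.0403]
top cap 91 ((547.2057495117188, -68.67105102539062), (25.621959686279297, 26.091594696044922), 61.54648971557617) z 0.19484085619695368 [ 0.5471 -0.0685]
top body 138 ((547.9968872070312, -68.6929931640625), (70.81169128417969, 40.648929595947266), 6.876366138458252) z 0.11466240909409442 [ 0.5305 -0.063 ]
```

```bash
python3 - <<'E'
from h import *
np.set_printoptions(precision=4,suppress=True)
p=ctrl.capture('top');w=cloud(p);q=ctrl.capture('side')
a=cv2.resize(p['color'][130:220,225:325],None,fx=6,fy=6,interpolation=cv2.INTER_CUBIC)
b=cv2.resize(q['color'][170:270,240:350],None,fx=5,fy=5,interpolation=cv2.INTER_CUBIC)
cv2.imwrite('pics/topz.png',a);cv2.imwrite('pics/sidez.png',b)
x,y,z=w[...,0],w[...,1],w[...,2]
roi=(abs(x-.55)<.06)&(abs(y+.07)<.06)
for lo,hi in [(.135,.16),(.05,.135)]:
    m=roi&(z>lo)&(z<hi);P=w[m];print(lo,len(P),cv2.minAreaRect((P[:,:2]*1000).astype(np.float32)))
# side-view faces: fit normals
w=cloud(q);x,y,z=w[...,0],w[...,1],w[...,2]
m=(abs(x-.55)<.06)&(abs(y+.07)<.05)&(z>.05)&(z<.135);P=w[m]
N=[]
dx=(w[:,2:]-w[:,:-2])[1:-1];dy=(w[2:]-w[:-2])[:,1:-1]
n=np.cross(dx,dy);n/=np.linalg.norm(n,axis=-1,keepdims=True)
mm=m[1:-1,1:-1]
n=n[mm];n*=np.sign(n[:,1:2]);ang=np.degrees(np.arctan2(n[:,1],n[:,0]))
ok=abs(n[:,2])<.3
print(np.histogram(ang[ok],np.arange(0,181,10)))
PP=w[1:-1,1:-1][mm][ok];
for lo,hi in[(0,50),(80,140)]:
    s=(ang[ok]>lo)&(ang[ok]<hi);
    if s.sum()>10:
        A=PP[s][:,:2];c=np.median(A,0);A=A[np.linalg.norm(A-c,axis=1)<.045];l=cv2.fitLine((A*1000).astype(np.float32),cv2.DIST_HUBER,0,.01,.01).ravel();print(s.sum(),l,np.degrees(np.arctan2(l[1],l[0])))
E
```

```text
0.135 267 ((547.95166015625, -68.8883056640625), (70.88885498046875, 40.13348388671875), 6.922841548919678)
0.05 136 ((537.3692626953125, -55.17422103881836), (77.79472351074219, 33.681026458740234), 36.921478271484375)
(array([ 52,  35,  22,  16,  11,   8,  11,  23,  76, 113,  98,  21,   5,
        37,  12,   6,  25,  58]), array([  0,  10,  20,  30,  40,  50,  60,  70,  80,  90, 100, 110, 120,
       130, 140, 150, 160, 170, 180]))
136 [  0.0888  -0.9961 516.9879 -77.1746] -84.907585
350 [  0.992    0.1261 553.5658 -91.802 ] 7.245617
```

View pics/topz.png

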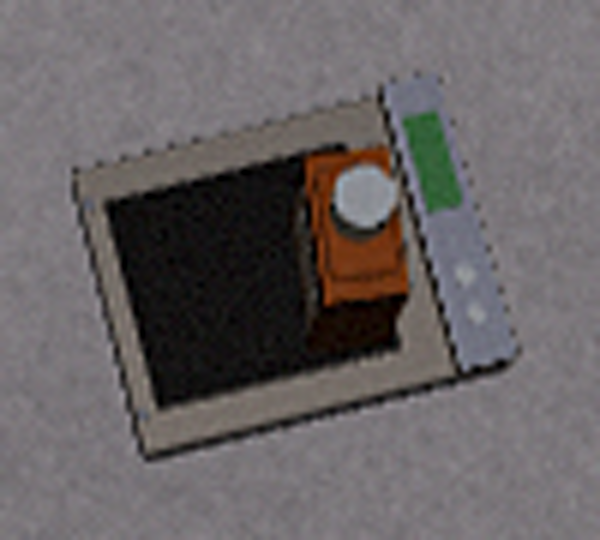

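View pics/sidez.png

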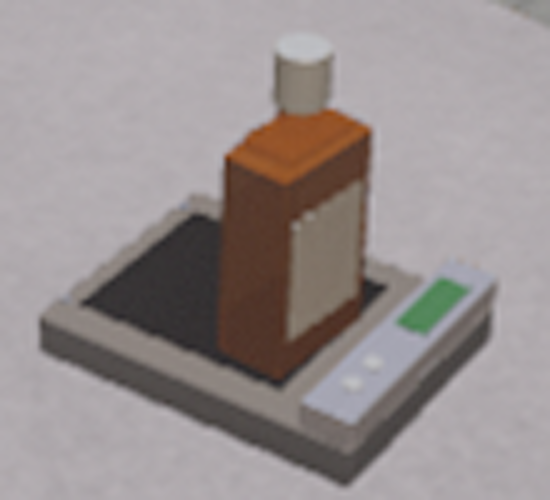

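The reader's yaw is 13.4°, with stop_face at about (0.571,−0.110). The bottle is centred at about (0.548,−0.0695) with a yaw of 7°, so it will need squaring by 6.4°. The bottle is 70×40 in plan, and the cap top is at z≈0.195, which matches the given sizes.

My plan has four steps:
1. Straddle the cap with the jaws along the bottle's y axis. Tip it past balance with the rear finger and catch it on the front one.
2. Turn the gripper so the fingers form a post in front of the cap.
3. Lower it along the arc.
4. Push the foot to the stop.

```bash
python3 -m creep '{"xyz":[[0.02,-0.03,0.03],[0.04,-0.07,0.05],[0.058,-0.107,0.05],[0.076,-0.144,0.05],[0.094,-0.181,0.05],[0.112,-0.218,0.05],[0.130,-0.255,0.05],[0.148,-0.292,0.05]],"roll":[4,8,12,16,20,24,24,24],"hand":[80,48,48,48,48,48,48,48]}' 5; python3 -c "
from station import ctrl;print(ctrl.state()['joint_positions'])"
```

```text
clock: 2.17
tool_pos: [0.3431, 0.3587, 0.2729]
ee_rot: [-2.083, -2.352, -0.001]
wrist_force: [0.6, 0.7, 0.1]
gripper_width: 0.0428
[-0.98663022  0.13055711  0.05883954  1.91501405 -0.00878522  1.09548423
  0.76786428]
```

```bash
python3 -m creep '{"xyz":[[0.018,-0.037,0],[0.036,-0.074,0],[0.054,-0.111,0],[0.072,-0.148,0],[0.09,-0.185,0],[0.108,-0.222,0],[0.126,-0.259,0],[0.144,-0.296,0]],"roll":[0,0,0,0,0,0,0,0],"hand":[48,48,48,48,48,48,48,48]}'
python3 -m creep '{"xyz":[[0.018,-0.037,0],[0.036,-0.074,0],[0.047,-0.107,0],[0.055,-0.123,0],[0.058,-0.1265,0],[0.058,-0.1265,0],[0.058,-0.1265,0],[0.058,-0.1265,0]],"roll":[0,0,0,0,0,0,0,0],"hand":[48,48,48,48,48,48,48,48]}'; python3 - <<'E'
from h import *
print(ctrl.state()['joint_positions'],ctrl.state()['tool_pos'])
p=ctrl.capture('wrist');save(p,'w1')
for l in ['cap_top','bottle','foot_edge','stop_face']:print(l,[(np.round(x['at'],4),x['confidence']) for x in ctrl.landmark_of(p,l)[:2]])
w=cloud(p);m=(w[...,2]>.188)&(w[...,2]<.205)&(abs(w[...,0]-.548)<.03)&(abs(w[...,1]+.07)<.03);P=w[m]
print(len(P),cv2.minEnclosingCircle((P[:,:2]*1000).astype(np.float32)),np.median(P[:,2]))
m=(w[...,2]>.135)&(w[...,2]<.16)&(abs(w[...,0]-.548)<.05)&(abs(w[...,1]+.07)<.05);P=w[m]
print(len(P),cv2.minAreaRect((P[:,:2]*1000).astype(np.float32)),np.median(P[:,2]))
E
```

```text
clock: 2.83
tool_pos: [0.487, 0.0628, 0.2731]
ee_rot: [2.083, 2.352, 0.002]
wrist_force: [1.0, 0.2, -0.2]
gripper_width: 0.0424
clock: 3.5
tool_pos: [0.5441, -0.0598, 0.2725]
ee_rot: [-2.079, -2.354, -0.001]
wrist_force: [0.1, -0.1, 0.2]
gripper_width: 0.0421
[-0.3820491   0.22847724  0.45195653  1.82683347 -0.11151873  1.11150402
  1.80378005] [ 0.54413411 -0.05982111  0.27254498]
cap_top [(array([ 0.5515, -0.0691,  0.1928]), 0.71)]
bottle [(array([ 0.5496, -0.0681,  0.0241]), 0.8)]
foot_edge []
stop_face []
761 ((549.8120727539062, -68.713623046875), 13.972542762756348) 0.1952634795132556
1483 ((549.7137451171875, -68.65727996826172), (69.88182830810547, 39.66892623901367), 7.081949234008789) 0.14380008851676984
```

View pics/w1.png

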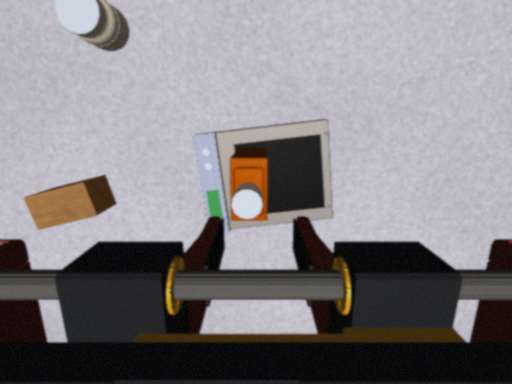

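The wrist view shows the cap at (246,204), lying between the fingertips at about (212,230) and (302,230). The measured cap centre is (0.5498,−0.0687), the radius is 14.0 mm and the yaw is 7.1°. I'll check whether the arm has settled before descending.

```bash
python3 - <<'E'
from h import *
from scipy.spatial.transform import Rotation as R
s=ctrl.state();print(s['clock'],s['tool_pos'],R.from_rotvec(s['ee_rot']).as_matrix()[:,0],s['gripper_width'],s['joint_positions'])
E
```

```text
3.75 [ 0.54431644 -0.06084585  0.27279221] [-1.22289192e-01  9.92494446e-01  3.57915774e-04] 0.0421854160282236 [-0.3815879   0.22851929  0.45334284  1.82636817 -0.1113399   1.1114919
  1.80437606]
```

```bash
python3 -m creep '{"xyz":[[0.0055,-0.008,0],[0.0055,-0.008,0],[0.0055,-0.008,-0.03],[0.0055,-0.008,-0.05],[0.0055,-0.008,-0.05],[0.0055,-0.008,-0.05]],"roll":[0,0,0,0,0,0],"hand":[48,48,48,48,48,48]}'
```

```text
clock: 4.25
tool_pos: [0.5494, -0.0701, 0.2222]
ee_rot: [-2.083, -2.35, 0.003]
wrist_force: [-0.8, -0.9, 0.8]
gripper_width: 0.0422
```

```bash
python3 -m creep '{"xyz":[[0.0005,0.001,-0.02],[0.0005,0.001,-0.04],[0.0005,0.001,-0.046],[0.0005,0.001,-0.046],[0.0005,0.001,-0.046]],"roll":[0,0,0,0,0],"hand":[48,48,48,48,48]}'; python3 - <<'E'
from h import *
p=ctrl.capture('wrist');save(p,'w2')
q=ctrl.capture('side');cv2.imwrite('pics/s2.png',cv2.resize(q['color'][120:270,220:370],None,fx=4,fy=4,interpolation=cv2.INTER_CUBIC))
E
```

```text
clock: 4.67
tool_pos: [0.5512, -0.0691, 0.1779]
ee_rot: [2.083, 2.351, 0.001]
wrist_force: [0.1, 0.3, -0.2]
gripper_width: 0.042
```

View pics/w2.png

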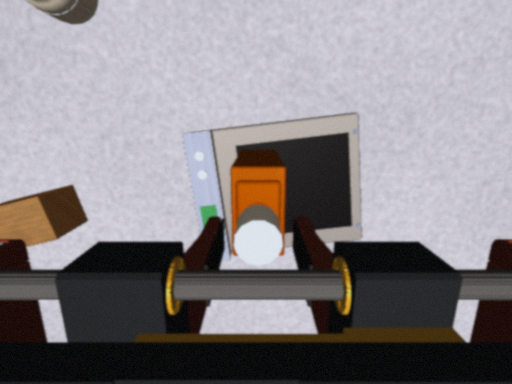

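View pics/s2.png

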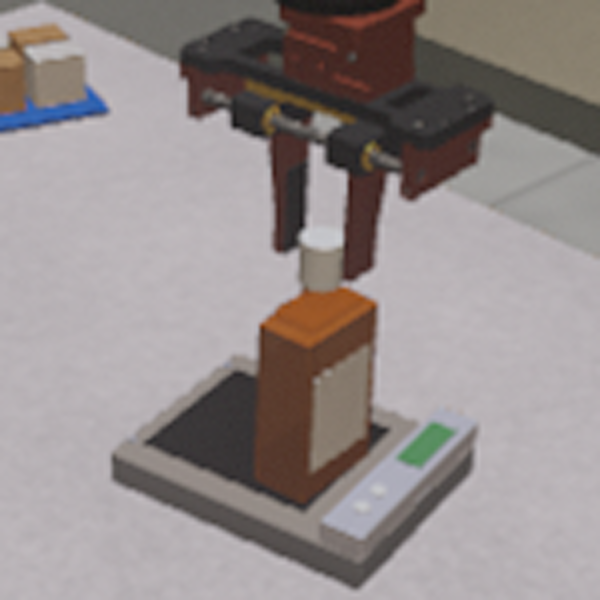

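The cap sits between the fingers, and I see no contact yet (side zoom: cap at (321,260)). Next I push slowly along the bottle's +y.

```bash
python3 -m creep '{"xyz":[[-0.0004,0.003,-0.001],[-0.0007,0.006,-0.001],[-0.001,0.0085,-0.001],[-0.0014,0.011,-0.001],[-0.0017,0.0135,-0.001],[-0.002,0.016,-0.001],[-0.0023,0.0185,-0.001],[-0.0026,0.021,-0.001]],"roll":[0,0,0,0,0,0,0,0],"hand":[48,48,48,48,48,48,48,48]}'
python3 -m creep '{"xyz":[[-0.0003,0.0025,0],[-0.0006,0.005,0],[-0.0009,0.0075,0],[-0.0012,0.010,0],[-0.0015,0.0125,0],[-0.0018,0.015,0]],"roll":[0,0,0,0,0,0],"hand":[48,48,48,48,48,48]}'; python3 - <<'E'
from h import *
q=ctrl.capture('side');cv2.imwrite('pics/s3.png',cv2.resize(q['color'][120:270,220:370],None,fx=4,fy=4,interpolation=cv2.INTER_CUBIC))
print(ctrl.state()['tool_pos'])
E
```

```text
clock: 5.43
tool_pos: [0.5478, -0.0475, 0.1757]
ee_rot: [-2.083, -2.352, 0.0]
wrist_force: [0.3, -0.4, 1.0]
gripper_width: 0.0426
clock: 5.93
tool_pos: [0.546, -0.0325, 0.1756]
ee_rot: [-2.083, -2.352, 0.0]
wrist_force: [-0.7, -0.2, -0.0]
gripper_width: 0.0424
[ 0.54596996 -0.03186275  0.1755932 ]
```

View pics/s3.png

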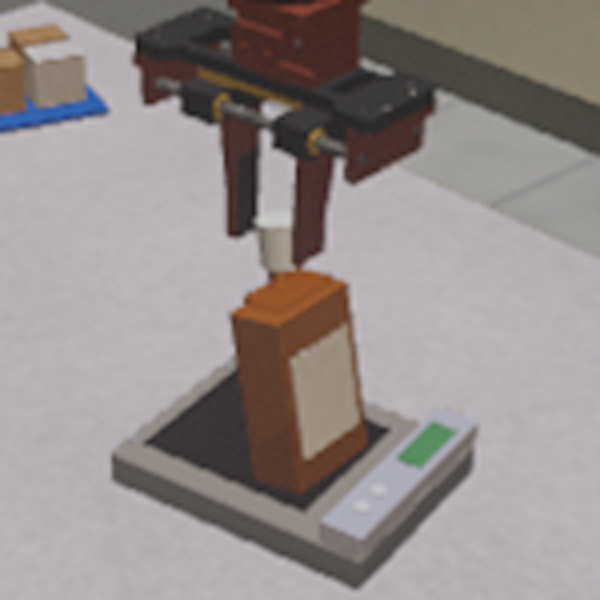

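The bottle is tipping about its foot edge without sliding. I'll creep over the balance point.

```bash
python3 -m creep '{"xyz":[[-0.0001,0.0015,0],[-0.0003,0.003,0],[-0.0005,0.0045,0],[-0.0007,0.006,0],[-0.0009,0.0075,0],[-0.0011,0.009,0],[-0.0012,0.010,0],[-0.0013,0.011,0]],"roll":[0,0,0,0,0,0,0,0],"hand":[48,48,48,48,48,48,48,48]}'
python3 -m creep '{"xyz":[[-0.0001,0.001,0],[-0.0002,0.002,0],[-0.0004,0.003,0],[-0.0005,0.004,0],[-0.0006,0.005,0],[-0.0006,0.005,0]],"roll":[0,0,0,0,0,0],"hand":[48,48,48,48,48,48]}'; python3 - <<'E'
from h import *
q=ctrl.capture('side');cv2.imwrite('pics/s4.png',cv2.resize(q['color'][120:270,220:370],None,fx=4,fy=4,interpolation=cv2.INTER_CUBIC))
print(ctrl.state()['tool_pos'])
for l in ['cap_top','foot_edge','bottle']:print(l,[(np.round(x['at'],4),x['confidence']) for x in ctrl.landmark_of(q,l)[:1]])
E
```

```text
clock: 6.65
tool_pos: [0.5447, -0.0216, 0.1756]
ee_rot: [-2.083, -2.352, 0.0]
wrist_force: [0.1, -0.1, -0.6]
gripper_width: 0.0424
clock: 7.15
tool_pos: [0.5441, -0.0165, 0.1756]
ee_rot: [-2.083, -2.352, -0.0]
wrist_force: [0.1, -0.5, 0.2]
gripper_width: 0.0423
[ 0.54414221 -0.01659958  0.17566364]
cap_top [(array([ 0.5418, -0.0099,  0.1917]), 0.74)]
foot_edge [(array([ 0.5458, -0.0483,  0.0256]), 0.66)]
bottle [(array([ 0.5473, -0.0722,  0.0333]), 0.8)]
```

View pics/s4.png

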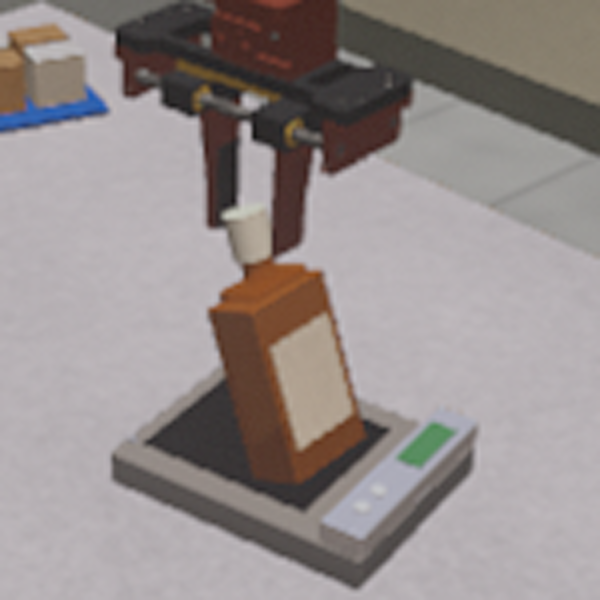

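The bottle has leaned onto the front finger at θ≈0.35 (cap_top at (0.542,−0.010)). I'll lower it a bit further, to about 0.45 rad, then work out the turn about the front finger.

```bash
python3 -m creep '{"xyz":[[-0.0002,0.002,-0.0005],[-0.0005,0.004,-0.001],[-0.0007,0.006,-0.0015],[-0.001,0.008,-0.002],[-0.0012,0.010,-0.0025],[-0.0015,0.012,-0.003],[-0.0018,0.0145,-0.0035],[-0.0018,0.0145,-0.0035]],"roll":[0,0,0,0,0,0,0,0],"hand":[48,48,48,48,48,48,48,48]}'; python3 - <<'E'
import numpy as np
for k in range(1,14):
    ph=90*k/13; a=np.radians(97-ph);t=np.array([np.cos(np.radians(97)),np.sin(np.radians(97))])
    u=np.array([np.cos(a),np.sin(a)])
    off=6.75*abs(np.cos(np.radians(ph)))+10*np.sin(np.radians(ph))-6.75
    for c in (0,1): 
        d=27.75*(t-u)+c*off*t*(1 if k==13 else .7)
        print(k,round(-ph,1),np.round(d,1),end=' | ')
    print()
E
python3 - <<'E'
from h import *
q=ctrl.capture('side')
print(ctrl.state()['tool_pos'])
for l in ['cap_top','foot_edge','bottle']:print(l,[(np.round(x['at'],4),x['confidence']) for x in ctrl.landmark_of(q,l)[:1]])
E
```

```text
clock: 8.02
tool_pos: [0.5422, -0.0015, 0.172]
ee_rot: [-2.082, -2.352, 0.0]
wrist_force: [0.1, 1.3, -0.9]
gripper_width: 0.042
1 -6.9 [-3.3 -0.2] | 1 -6.9 [-3.4  0.6] | 
2 -13.8 [-6.7 -0. ] | 2 -13.8 [-6.9  1.5] | 
3 -20.8 [-10.    0.6] | 3 -20.8 [-10.3   2.7] | 
4 -27.7 [-13.2   1.6] | 4 -27.7 [-13.5   4.3] | 
5 -34.6 [-16.2   3. ] | 5 -34.6 [-16.6   6.1] | 
6 -41.5 [-19.1   4.7] | 6 -41.5 [-19.5   8.1] | 
7 -48.5 [-21.8   6.7] | 7 -48.5 [-22.2  10.4] | 
8 -55.4 [-24.1   9.1] | 8 -55.4 [-24.6  12.8] | 
9 -62.3 [-26.2  11.7] | 9 -62.3 [-26.6  15.4] | 
10 -69.2 [-27.9  14.6] | 10 -69.2 [-28.4  18.1] | 
11 -76.2 [-29.3  17.7] | 11 -76.2 [-29.7  20.8] | 
12 -83.1 [-30.3  20.9] | 12 -83.1 [-30.7  23.6] | 
13 -90.0 [-30.9  24.2] | 13 -90.0 [-31.3  27.4] | 
[ 0.54227597 -0.00184444  0.17208308]
cap_top [(array([0.5413, 0.007 , 0.1874]), 0.85)]
foot_edge [(array([ 0.547 , -0.0519,  0.0256]), 0.79)]
bottle [(array([ 0.5459, -0.0689,  0.0359]), 0.86)]
```

```bash
python3 -m creep '{"xyz":[[-0.0017,0.0,0],[-0.0034,0.0002,0],[-0.005,0.0007,0],[-0.0067,0.001,0],[-0.0085,0.0015,0],[-0.0101,0.0020,0],[-0.0118,0.0027,0],[-0.0134,0.0030,0]],"roll":[-3.5,-6.9,-10.4,-13.8,-17.3,-20.8,-24.2,-27.7],"hand":[48,48,48,48,48,48,48,48]}'; python3 - <<'E'
from h import *
q=ctrl.capture('side');cv2.imwrite('pics/s5.png',cv2.resize(q['color'][120:270,220:370],None,fx=4,fy=4,interpolation=cv2.INTER_CUBIC))
print(ctrl.state()['tool_pos'])
E
```

```text
clock: 8.88
tool_pos: [0.5292, 0.0007, 0.1723]
ee_rot: [2.588, 1.781, 0.001]
wrist_force: [1.1, 0.6, 0.2]
gripper_width: 0.0425
[0.52887509 0.00079162 0.17230074]
```

View pics/s5.png

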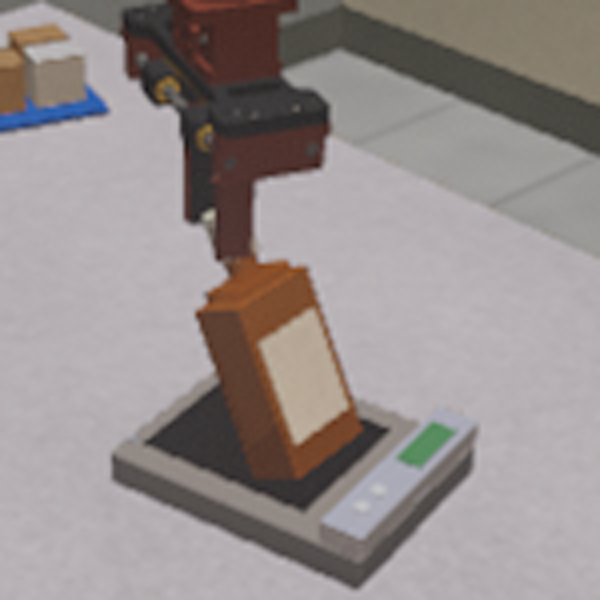

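```bash
python3 -m creep '{"xyz":[[-0.0015,0.0007,0],[-0.003,0.0015,0],[-0.0045,0.0024,0],[-0.0059,0.0034,0],[-0.0073,0.0044,0],[-0.0086,0.0055,0],[-0.0098,0.0067,0],[-0.0109,0.008,0]],"roll":[-3.5,-6.9,-10.4,-13.8,-17.3,-20.8,-24.2,-27.7],"hand":[48,48,48,48,48,48,48,48]}'
python3 -m creep '{"xyz":[[-0.0011,0.0012,0],[-0.0021,0.0025,0],[-0.003,0.0039,0],[-0.0038,0.0053,0],[-0.0045,0.0067,0],[-0.0052,0.0082,0],[-0.0062,0.0112,0],[-0.0068,0.0148,0]],"roll":[-3.5,-6.9,-10.4,-13.8,-17.3,-20.8,-27.7,-34.6],"hand":[48,48,48,48,48,48,48,48]}'; python3 - <<'E'
from h import *
q=ctrl.capture('side');cv2.imwrite('pics/s6.png',cv2.resize(q['color'][120:270,220:370],None,fx=4,fy=4,interpolation=cv2.INTER_CUBIC))
p=ctrl.capture('top');cv2.imwrite('pics/t6.png',cv2.resize(p['color'][130:220,225:325],None,fx=6,fy=6,interpolation=cv2.INTER_CUBIC))
s=ctrl.state();print(s['tool_pos'],s['clock'],s['joint_positions'])
for l in ['cap_top','foot_edge','bottle']:print(l,[(np.round(x['at'],4),x['confidence']) for x in ctrl.landmark_of(q,l)[:1]])
E
```

```text
clock: 9.6
tool_pos: [0.5184, 0.0087, 0.1724]
ee_rot: [2.938, 1.112, 0.001]
wrist_force: [0.6, -0.4, 0.1]
gripper_width: 0.0424
clock: 10.27
tool_pos: [0.5114, 0.0233, 0.1724]
ee_rot: [-3.136, -0.182, -0.001]
wrist_force: [0.1, 0.4, -0.5]
gripper_width: 0.0421
[0.51132491 0.02402189 0.17214287] 10.3667 [-0.79294298  0.33475259  0.7677044   2.03063435 -0.29831536  0.88793203
  0.25973501]
cap_top [(array([0.5255, 0.0032, 0.1866]), 0.64)]
foot_edge [(array([ 0.5469, -0.0482,  0.026 ]), 0.76)]
bottle [(array([ 0.5507, -0.0672,  0.0339]), 0.92)]
```

View pics/s6.png

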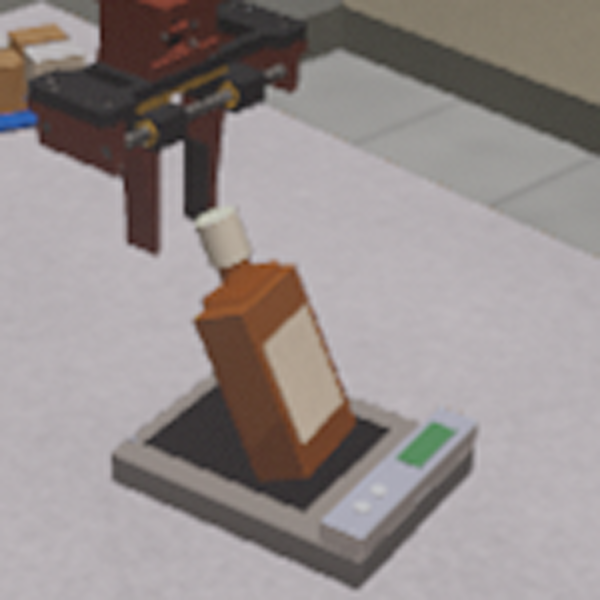

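View pics/t6.png

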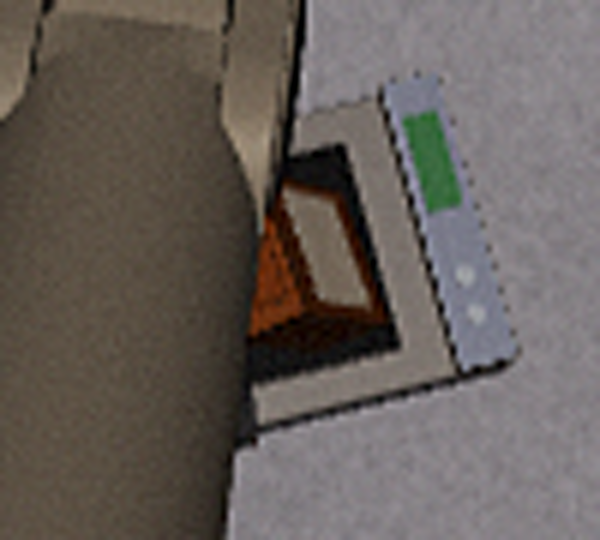

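The side view shows the right-hand finger in front of the cap at (222,235), but the sweep dragged the cap about 15 mm toward −x. I'll centre the fingers on it, keeping the contact finger in place while the other one closes in.

```bash
python3 -m creep '{"xyz":[[0.0017,0.0002,0],[0.0034,0.0004,0],[0.0051,0.0006,0],[0.0068,0.0008,0],[0.0085,0.001,0],[0.0102,0.0012,0],[0.0119,0.0014,0],[0.0136,0.0016,0]],"roll":[0,0,0,0,0,0,0,0],"hand":[44,40,36,32,28,24,20,16]}'; python3 - <<'E'
from h import *
q=ctrl.capture('side');cv2.imwrite('pics/s7.png',cv2.resize(q['color'][120:270,220:370],None,fx=4,fy=4,interpolation=cv2.INTER_CUBIC))
p=ctrl.capture('top')
w=ctrl.capture('wrist');save(w,'w7')
s=ctrl.state();print(s['tool_pos'],s['clock'],s['gripper_width'])
for c in (q,p,w):
  for l in ['cap_top','foot_edge','bottle']:print(l,[(np.round(x['at'],4),x['confidence']) for x in ctrl.landmark_of(c,l)[:1]])
E
```

```text
clock: 11.18
tool_pos: [0.5251, 0.0251, 0.1722]
ee_rot: [3.136, 0.19, 0.0]
wrist_force: [-0.6, -0.4, 0.1]
gripper_width: 0.015
[0.52497934 0.02514037 0.17213572] 11.3333 0.014258934608058918
cap_top [(array([0.5261, 0.0046, 0.1894]), 0.56)]
foot_edge [(array([ 0.5448, -0.0458,  0.025 ]), 0.67)]
bottle [(array([ 0.5505, -0.069 ,  0.0365]), 0.82)]
cap_top [(array([0.5278, 0.0017, 0.1866]), 0.73)]
foot_edge [(array([ 0.5432, -0.0463,  0.0231]), 0.69)]
bottle [(array([ 0.5486, -0.0682,  0.0321]), 0.94)]
cap_top [(array([0.5286, 0.0006, 0.1852]), 0.81)]
foot_edge [(array([ 0.5697, -0.1092,  0.0224]), 0.65)]
bottle [(array([ 0.5515, -0.063 ,  0.0333]), 0.8)]
```

View pics/s7.png

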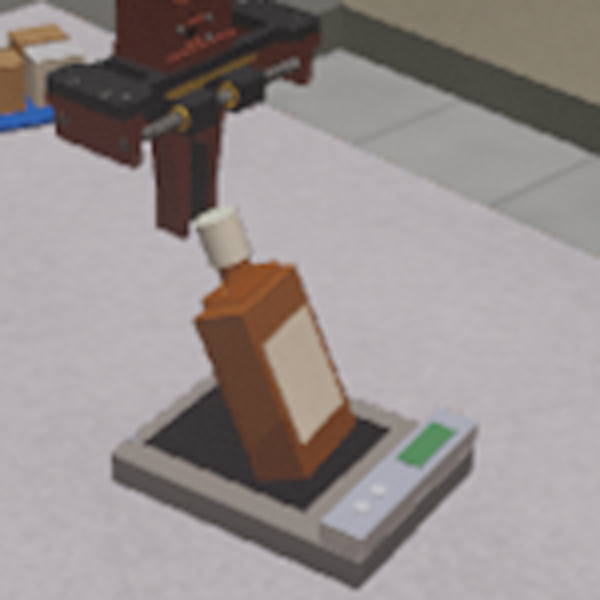

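View pics/w7.png

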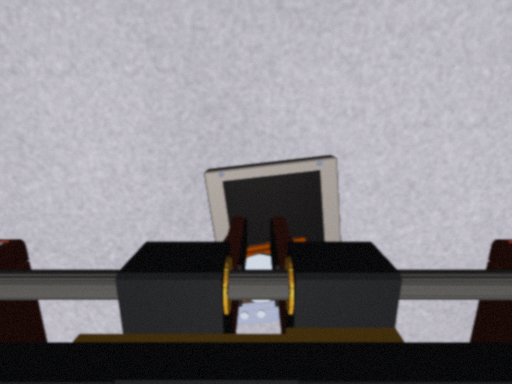

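The cap now rests against the two fingers, centred on the gap (wrist view: cap at (262,265)). It leans at about 0.45 rad, and the bottle's yaw is about 17.5° against 13.4° for the reader. I'll lower it along the arc in the reader's y direction and square up the fingers on the way.

```bash
python3 -m creep '{"xyz":[[-0.0009,0.0037,-0.0025],[-0.0018,0.0074,-0.0045],[-0.0026,0.0111,-0.0067],[-0.0035,0.0148,-0.009],[-0.0044,0.0184,-0.0115],[-0.0052,0.022,-0.014],[-0.0061,0.0255,-0.0165],[-0.0069,0.0288,-0.019]],"roll":[0.5,1,1.5,2,2.5,3,3.5,4],"hand":[16,16,16,16,16,16,16,16]}'; python3 - <<'E'
from h import *
q=ctrl.capture('side');cv2.imwrite('pics/s8.png',cv2.resize(q['color'][120:270,220:370],None,fx=4,fy=4,interpolation=cv2.INTER_CUBIC))
p=ctrl.capture('top')
s=ctrl.state();print(s['tool_pos'],s['clock'],s['wrist_force'])
for c in (q,p):
  for l in ['cap_top','foot_edge','bottle']:print(l,[(np.round(x['at'],4),x['confidence']) for x in ctrl.landmark_of(c,l)[:1]])
E
```

```text
clock: 12.45
tool_pos: [0.5177, 0.0546, 0.1529]
ee_rot: [-3.127, -0.301, 0.001]
wrist_force: [-1.0, 1.4, 1.5]
gripper_width: 0.0139
[0.5174206  0.05473623 0.15264415] 12.55 [0.04314691 1.02322665 1.57517445]
cap_top [(array([0.5203, 0.0364, 0.1733]), 0.71)]
foot_edge [(array([ 0.5457, -0.0496,  0.0242]), 0.78)]
bottle [(array([ 0.5501, -0.0666,  0.0391]), 0.69)]
cap_top [(array([0.5216, 0.0331, 0.1706]), 0.75)]
foot_edge [(array([ 0.5461, -0.0478,  0.0249]), 0.96)]
bottle [(array([ 0.5512, -0.0658,  0.038 ]), 0.87)]
```

View pics/s8.png

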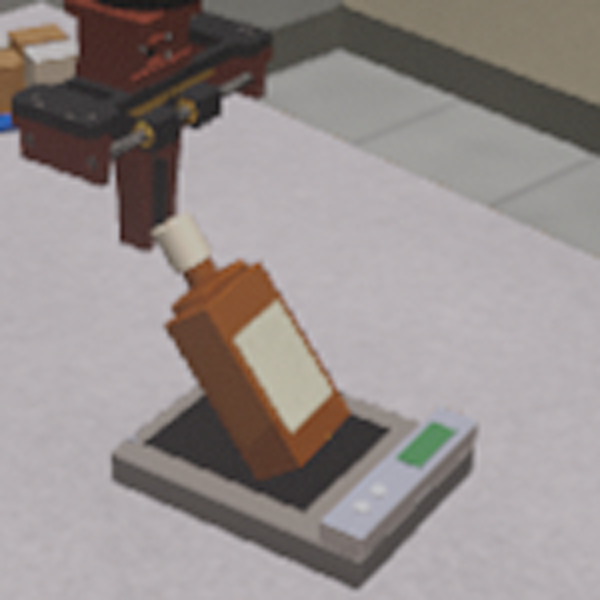

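```bash
python3 -m creep '{"xyz":[[-0.0008,0.0033,-0.0025],[-0.0016,0.0066,-0.005],[-0.0024,0.0099,-0.0076],[-0.0031,0.0131,-0.0104],[-0.0038,0.0162,-0.0133],[-0.0045,0.0192,-0.0162],[-0.0053,0.0222,-0.0192],[-0.006,0.025,-0.0223]],"roll":[0.4,0.8,1.2,1.6,2,2.4,2.7,3],"hand":[16,16,16,16,16,16,16,16]}'; python3 - <<'E'
from h import *
q=ctrl.capture('side');cv2.imwrite('pics/s9.png',cv2.resize(q['color'][120:270,220:370],None,fx=4,fy=4,interpolation=cv2.INTER_CUBIC))
p=ctrl.capture('top')
s=ctrl.state();print(s['tool_pos'],s['clock'],s['wrist_force'])
for c in (q,p):
  for l in ['cap_top','foot_edge','bottle']:print(l,[(np.round(x['at'],4),x['confidence']) for x in ctrl.landmark_of(c,l)[:1]])
E
```

```text
clock: 13.52
tool_pos: [0.5118, 0.0796, 0.1306]
ee_rot: [-3.118, -0.383, 0.0]
wrist_force: [-0.9, 2.3, 1.8]
gripper_width: 0.0145
[0.51149561 0.07972598 0.13031242] 13.6167 [-0.66442877  1.71955847  1.05515876]
cap_top [(array([0.5137, 0.06  , 0.155 ]), 0.95)]
foot_edge [(array([ 0.5426, -0.047 ,  0.027 ]), 0.58)]
bottle [(array([ 6.250e-01, -3.263e-01,  6.000e-04]), 0.62)]
cap_top [(array([0.5104, 0.0642, 0.1523]), 0.83)]
foot_edge [(array([ 0.5455, -0.0489,  0.0244]), 0.79)]
bottle [(array([ 0.548 , -0.0631,  0.0392]), 0.59)]
```

View pics/s9.png

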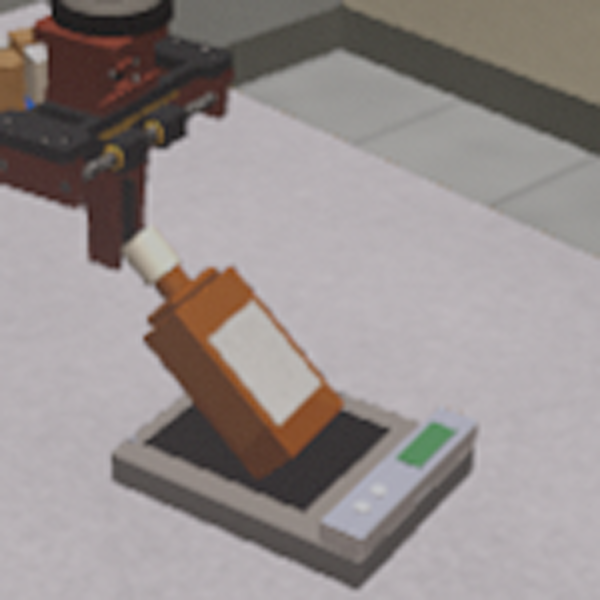

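The bottle is at θ≈0.85 rad and the foot edge hasn't moved. Next I push it toward the stop at constant height. I'll watch whether it slides, as wanted, or rights itself.

```bash
python3 -m creep '{"xyz":[[0.0005,-0.002,0],[0.0009,-0.004,0],[0.0014,-0.006,0],[0.0019,-0.008,0],[0.0023,-0.010,0],[0.0028,-0.012,0],[0.0033,-0.014,0],[0.0037,-0.016,0]],"roll":[0,0,0,0,0,0,0,0],"hand":[16,16,16,16,16,16,16,16]}'; python3 - <<'E'
from h import *
q=ctrl.capture('side');cv2.imwrite('pics/s10.png',cv2.resize(q['color'][120:270,220:370],None,fx=4,fy=4,interpolation=cv2.INTER_CUBIC))
p=ctrl.capture('top')
s=ctrl.state();print(s['tool_pos'],s['clock'],s['wrist_force'])
for c in (q,p):
  for l in ['cap_top','foot_edge','bottle']:print(l,[(np.round(x['at'],4),x['confidence']) for x in ctrl.landmark_of(c,l)[:1]])
E
```

```text
clock: 14.58
tool_pos: [0.5157, 0.0626, 0.1308]
ee_rot: [-3.118, -0.381, 0.0]
wrist_force: [-0.8, 4.4, 3.0]
gripper_width: 0.0142
[0.51568968 0.06214702 0.13082505] 14.6833 [-0.31899891  2.16251926  0.9981005 ]
cap_top [(array([0.5177, 0.0463, 0.1538]), 0.73)]
foot_edge [(array([ 0.6269, -0.3291, -0.0027]), 0.73)]
bottle [(array([ 0.5527, -0.0775,  0.0404]), 0.62)]
cap_top [(array([0.5172, 0.0418, 0.1536]), 0.61)]
foot_edge [(array([ 0.5511, -0.0637,  0.0252]), 0.79)]
bottle [(array([ 0.5592, -0.0774,  0.0422]), 0.77)]
```

View pics/s10.png

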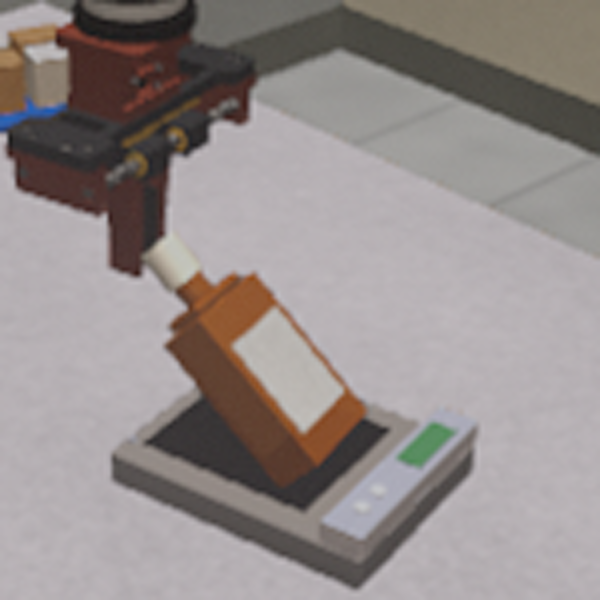

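It slides as wanted, with the angle constant. I'll keep pushing.

```bash
python3 -m creep '{"xyz":[[0.0006,-0.0025,0],[0.0013,-0.0055,0],[0.002,-0.0085,0],[0.0027,-0.0115,0],[0.0034,-0.0145,0],[0.0041,-0.0175,0],[0.0047,-0.020,0],[0.0053,-0.0225,0]],"roll":[0,0,0,0,0,0,0,0],"hand":[16,16,16,16,16,16,16,16]}'; python3 - <<'E'
from h import *
q=ctrl.capture('side');cv2.imwrite('pics/s11.png',cv2.resize(q['color'][120:270,220:370],None,fx=4,fy=4,interpolation=cv2.INTER_CUBIC))
p=ctrl.capture('top')
s=ctrl.state();print(s['tool_pos'],s['clock'],s['wrist_force'])
for c in (q,p):
  for l in ['cap_top','foot_edge','bottle']:print(l,[(np.round(x['at'],4),x['confidence']) for x in ctrl.landmark_of(c,l)[:1]])
E
```

```text
clock: 15.65
tool_pos: [0.521, 0.0401, 0.1309]
ee_rot: [-3.118, -0.381, -0.0]
wrist_force: [-1.5, 4.1, 3.4]
gripper_width: 0.014
[0.52103864 0.03966336 0.13086589] 15.75 [-0.05407627  3.23981778  2.55106594]
cap_top [(array([0.5261, 0.0234, 0.1545]), 0.63)]
foot_edge [(array([ 0.5588, -0.0835,  0.0222]), 0.76)]
bottle [(array([ 0.5603, -0.1004,  0.0422]), 0.84)]
cap_top [(array([0.5246, 0.0228, 0.1545]), 0.61)]
foot_edge [(array([ 0.5581, -0.0835,  0.0247]), 0.76)]
bottle [(array([ 0.5597, -0.1021,  0.0402]), 0.81)]
```

View pics/s11.png

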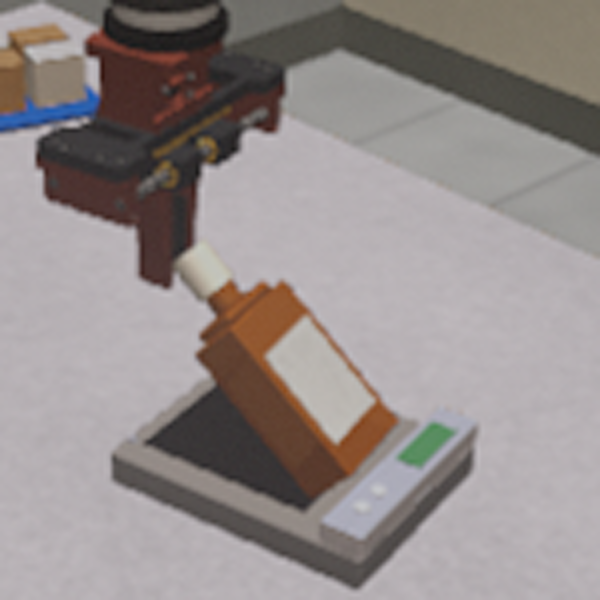

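```bash
python3 -m creep '{"xyz":[[0.0004,-0.0015,0],[0.0007,-0.003,0],[0.001,-0.0045,0],[0.0014,-0.006,0],[0.0017,-0.007,0],[0.0019,-0.008,0],[0.0021,-0.009,0],[0.0021,-0.009,0]],"roll":[0,0,0,0,0,0,0,0],"hand":[16,16,16,16,16,16,16,16]}'; python3 - <<'E'
from h import *
q=ctrl.capture('side');cv2.imwrite('pics/s12.png',cv2.resize(q['color'][120:270,220:370],None,fx=4,fy=4,interpolation=cv2.INTER_CUBIC))
p=ctrl.capture('top')
s=ctrl.state();print(s['tool_pos'],s['clock'],s['wrist_force'])
for c in (q,p):
  for l in ['cap_top','foot_edge','bottle']:print(l,[(np.round(x['at'],4),x['confidence']) for x in ctrl.landmark_of(c,l)[:1]])
E
```

```text
clock: 16.72
tool_pos: [0.5231, 0.0313, 0.1309]
ee_rot: [-3.118, -0.381, -0.0]
wrist_force: [-1.5, 3.3, 3.3]
gripper_width: 0.0143
[0.52304423 0.03137981 0.1308399 ] 16.8167 [-1.13649568  4.61855132  2.94205515]
cap_top [(array([0.5248, 0.0156, 0.157 ]), 0.64)]
foot_edge [(array([ 0.5592, -0.0909,  0.0264]), 0.56)]
bottle [(array([ 0.5625, -0.1086,  0.0407]), 0.78)]
cap_top [(array([0.524 , 0.0105, 0.1547]), 0.92)]
foot_edge [(array([ 0.5607, -0.0924,  0.0238]), 0.85)]
bottle [(array([ 0.5668, -0.1066,  0.0417]), 0.93)]
```

View pics/s12.png

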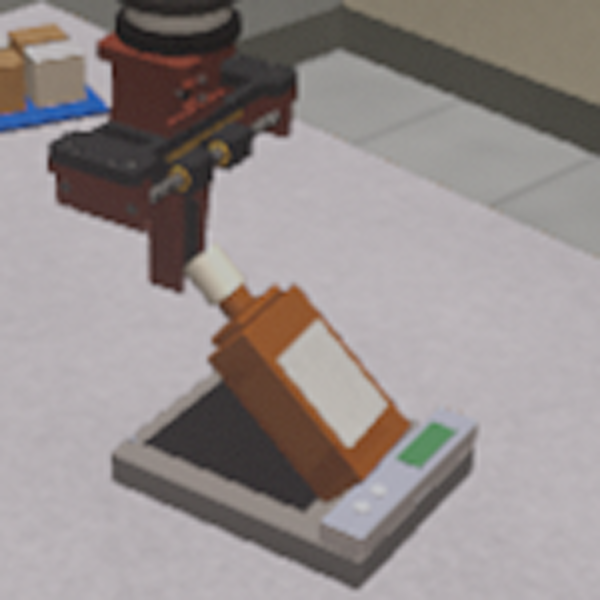

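The foot is about 4 mm short of the stop's top edge and the force is small (about 4 N). Now I lower along the arc, converging onto contact with the stop.

```bash
python3 -m creep '{"xyz":[[-0.0003,0.0014,-0.003],[-0.0007,0.0029,-0.0062],[-0.001,0.0044,-0.0095],[-0.0014,0.0059,-0.0129],[-0.0018,0.0074,-0.0163],[-0.0021,0.0089,-0.0198],[-0.0025,0.0104,-0.0233],[-0.0028,0.0118,-0.0269]],"roll":[0,0,0,0,0,0,0,0],"hand":[16,16,16,16,16,16,16,16]}'; python3 - <<'E'
from h import *
q=ctrl.capture('side');cv2.imwrite('pics/s13.png',cv2.resize(q['color'][120:270,220:370],None,fx=4,fy=4,interpolation=cv2.INTER_CUBIC))
p=ctrl.capture('top')
s=ctrl.state();print(s['tool_pos'],s['clock'],s['wrist_force'])
for c in (q,p):
  for l in ['cap_top','foot_edge','bottle']:print(l,[(np.round(x['at'],4),x['confidence']) for x in ctrl.landmark_of(c,l)[:1]])
E
```

```text
clock: 17.78
tool_pos: [0.5204, 0.0461, 0.1039]
ee_rot: [-3.115, -0.384, -0.0]
wrist_force: [-2.6, 11.4, 6.1]
gripper_width: 0.0143
[0.52003567 0.04626397 0.10347516] 17.8833 [-1.95560725 11.07430341  5.26133489]
cap_top [(array([0.5217, 0.0319, 0.1319]), 0.72)]
foot_edge [(array([ 0.5599, -0.0991,  0.0258]), 0.64)]
bottle [(array([ 0.5658, -0.1098,  0.0427]), 0.7)]
cap_top [(array([0.5243, 0.029 , 0.1269]), 0.89)]
foot_edge [(array([ 0.5627, -0.0983,  0.0272]), 0.81)]
bottle [(array([ 0.5671, -0.1102,  0.0439]), 0.78)]
```

View pics/s13.png

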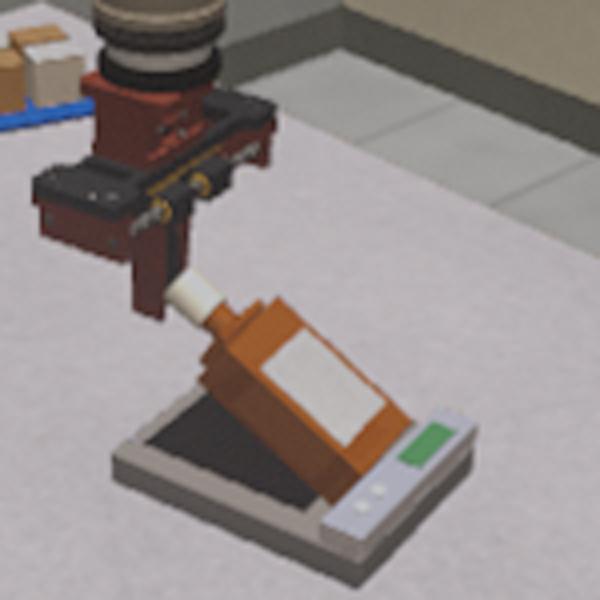

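The bottle now touches the stop and the push has grown to 11 N. I'll back off slightly as I go on lowering, in shorter calls with force checks.

```bash
python3 -m creep '{"xyz":[[-0.0004,0.0015,0],[-0.0006,0.0026,-0.0015],[-0.0009,0.004,-0.0045],[-0.0012,0.005,-0.0075]],"roll":[0,0,0,0],"hand":[16,16,16,16]}'; python3 - <<'E'
from h import *
s=ctrl.state();print(s['tool_pos'],s['wrist_force'])
q=ctrl.capture('side');p=ctrl.capture('top')
s=ctrl.state();print(s['tool_pos'],s['clock'],s['wrist_force'])
for c in (q,p):
  for l in ['cap_top','foot_edge']:print(l,[(np.round(x['at'],4),x['confidence']) for x in ctrl.landmark_of(c,l)[:1]])
E
```

```text
clock: 18.52
tool_pos: [0.5191, 0.05, 0.0962]
ee_rot: [-3.117, -0.383, -0.0]
wrist_force: [-2.0, 8.4, 3.5]
gripper_width: 0.0138
[0.51908777 0.04997945 0.09624837] [-1.99983601  8.35722288  3.54072146]
[0.51870421 0.05008653 0.09587919] 18.6167 [-2.3393429   8.90668773  2.99806409]
cap_top [(array([ 0.574 , -0.1113,  0.0261]), 0.72)]
foot_edge [(array([ 0.5596, -0.0999,  0.0255]), 0.73)]
cap_top [(array([0.5201, 0.0334, 0.124 ]), 0.77)]
foot_edge [(array([ 0.56  , -0.0996,  0.0236]), 0.67)]
```

```bash
python3 -m creep '{"xyz":[[-0.0004,0.0017,-0.0025],[-0.0007,0.0029,-0.005],[-0.001,0.004,-0.0075],[-0.0012,0.0048,-0.010],[-0.0014,0.0055,-0.0125],[-0.0015,0.0062,-0.0152]],"roll":[0,0,0,0,0,0],"hand":[16,16,16,16,16,16]}'; python3 - <<'E'
from h import *
q=ctrl.capture('side');p=ctrl.capture('top')
cv2.imwrite('pics/s14.png',cv2.resize(q['color'][120:270,220:370],None,fx=4,fy=4,interpolation=cv2.INTER_CUBIC))
s=ctrl.state();print(s['tool_pos'],s['clock'],s['wrist_force'])
for c in (q,p):
  for l in ['cap_top','foot_edge']:print(l,[(np.round(x['at'],4),x['confidence']) for x in ctrl.landmark_of(c,l)[:1]])
E
```

```text
clock: 19.32
tool_pos: [0.5173, 0.056, 0.0808]
ee_rot: [-3.117, -0.383, 0.001]
wrist_force: [-1.9, 7.9, 1.9]
gripper_width: 0.0139
[0.51711446 0.05608045 0.08057867] 19.4167 [0.17638356 8.43980994 2.21594106]
cap_top [(array([0.5205, 0.0419, 0.1076]), 0.66)]
foot_edge [(array([ 0.5601, -0.1023,  0.0263]), 0.92)]
cap_top [(array([0.5176, 0.0405, 0.1063]), 0.66)]
foot_edge [(array([ 0.5652, -0.1006,  0.0276]), 0.56)]
```

View pics/s14.png

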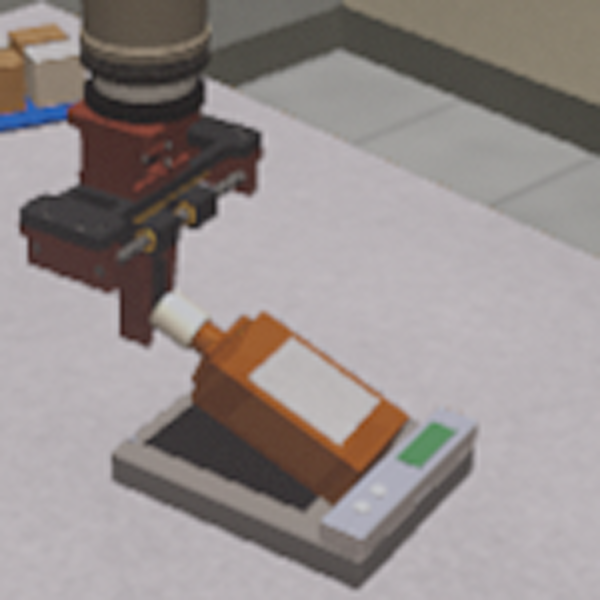

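```bash
python3 -m creep '{"xyz":[[-0.0002,0.0009,-0.003],[-0.0004,0.0018,-0.006],[-0.0006,0.0027,-0.009],[-0.0008,0.0034,-0.012],[-0.001,0.0041,-0.015],[-0.0012,0.0047,-0.018],[-0.0013,0.0052,-0.021],[-0.0014,0.0057,-0.024]],"roll":[0,0,0,0,0,0,0,0],"hand":[16,16,16,16,16,16,16,16]}'; python3 - <<'E'
from h import *
q=ctrl.capture('side');p=ctrl.capture('top')
cv2.imwrite('pics/s15.png',cv2.resize(q['color'][120:270,220:370],None,fx=4,fy=4,interpolation=cv2.INTER_CUBIC))
s=ctrl.state();print(s['tool_pos'],s['clock'],s['wrist_force'])
for c in (q,p):
  for l in ['cap_top','foot_edge']:print(l,[(np.round(x['at'],4),x['confidence']) for x in ctrl.landmark_of(c,l)[:1]])
E
```

```text
clock: 20.28
tool_pos: [0.5159, 0.0623, 0.0567]
ee_rot: [-3.116, -0.384, 0.001]
wrist_force: [-1.3, 8.2, 1.6]
gripper_width: 0.0142
[0.51563725 0.06228289 0.05645936] 20.3833 [-1.81927217  9.327465    1.11077099]
cap_top [(array([0.5156, 0.0486, 0.0818]), 0.8)]
foot_edge [(array([ 0.5599, -0.102 ,  0.0262]), 0.79)]
cap_top [(array([0.5165, 0.0499, 0.0829]), 0.63)]
foot_edge [(array([ 0.5643, -0.1054,  0.0237]), 0.92)]
```

View pics/s15.png

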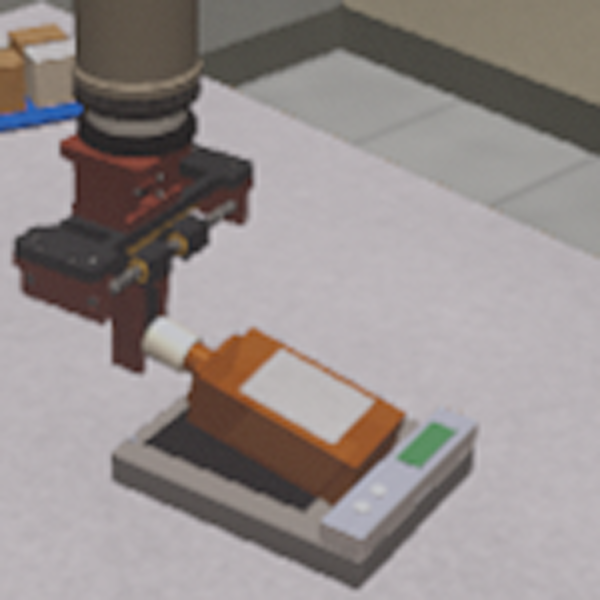

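```bash
python3 -m creep '{"xyz":[[-0.0001,0.0004,-0.003],[-0.0002,0.0008,-0.006],[-0.0003,0.0012,-0.009],[-0.0004,0.0015,-0.012],[-0.0004,0.0017,-0.015],[-0.0005,0.0019,-0.018],[-0.0005,0.002,-0.021],[-0.0005,0.002,-0.024]],"roll":[0,0,0,0,0,0,0,0],"hand":[16,16,16,16,16,16,16,16]}'; python3 - <<'E'
from h import *
q=ctrl.capture('side');p=ctrl.capture('top')
cv2.imwrite('pics/s16.png',cv2.resize(q['color'][120:270,220:370],None,fx=4,fy=4,interpolation=cv2.INTER_CUBIC))
s=ctrl.state();print(s['tool_pos'],s['clock'],s['wrist_force'])
for c in (q,p):
  for l in ['cap_top','foot_edge']:print(l,[(np.round(x['at'],4),x['confidence']) for x in ctrl.landmark_of(c,l)[:1]])
E
```

```text
clock: 21.25
tool_pos: [0.5154, 0.0652, 0.0327]
ee_rot: [-3.115, -0.386, 0.001]
wrist_force: [-0.4, 11.4, -0.1]
gripper_width: 0.014
[0.51509131 0.06522453 0.03239894] 21.35 [-1.85641321 11.34435557 -0.01354775]
cap_top [(array([0.5173, 0.0543, 0.0596]), 0.7)]
foot_edge [(array([ 0.5615, -0.105 ,  0.0269]), 0.85)]
cap_top [(array([0.5137, 0.0528, 0.0595]), 0.68)]
foot_edge [(array([ 0.5649, -0.109 ,  0.0234]), 0.66)]
```

View pics/s16.png

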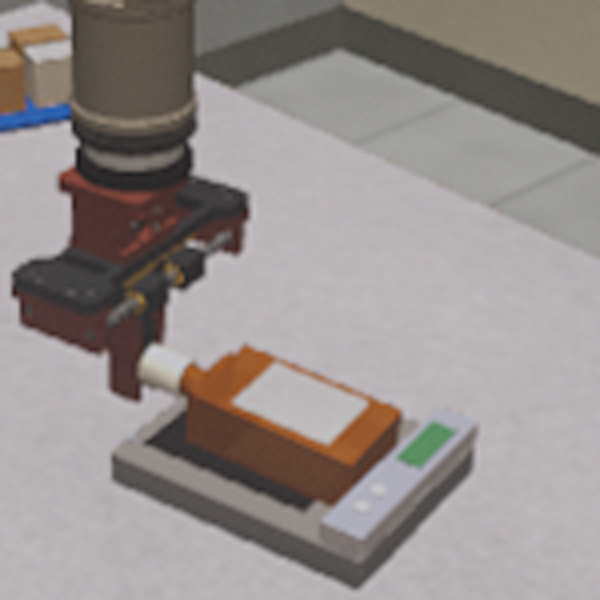

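```bash
python3 -m creep '{"xyz":[[-0.0002,0.0007,-0.002],[-0.0003,0.001,-0.004],[-0.0003,0.0012,-0.006],[-0.0003,0.0012,-0.008],[-0.0003,0.0012,-0.010],[-0.0003,0.0012,-0.012],[-0.0003,0.0012,-0.014],[-0.0003,0.0012,-0.015]],"roll":[0,0,0,0,0,0,0,0],"hand":[16,16,16,16,16,16,16,16]}'; python3 - <<'E'
from h import *
q=ctrl.capture('side');p=ctrl.capture('top')
cv2.imwrite('pics/s17.png',cv2.resize(q['color'][120:270,220:370],None,fx=4,fy=4,interpolation=cv2.INTER_CUBIC))
s=ctrl.state();print(s['tool_pos'],s['clock'],s['wrist_force'])
for c in (q,p):
  for l in ['cap_top','foot_edge','bottle']:print(l,[(np.round(x['at'],4),x['confidence']) for x in ctrl.landmark_of(c,l)[:1]])
E
```

```text
clock: 22.22
tool_pos: [0.5151, 0.0662, 0.0179]
ee_rot: [-3.115, -0.386, 0.001]
wrist_force: [-2.8, 10.3, 9.2]
gripper_width: 0.0138
[0.51515644 0.06606807 0.01799459] 22.3167 [-1.89812148 10.44344395  2.59616791]
cap_top [(array([0.5178, 0.0547, 0.0456]), 0.97)]
foot_edge [(array([ 0.5647, -0.1117,  0.024 ]), 0.98)]
bottle [(array([ 0.5657, -0.1112,  0.0456]), 0.93)]
cap_top [(array([0.5164, 0.0548, 0.046 ]), 0.56)]
foot_edge [(array([ 0.5661, -0.11  ,  0.0283]), 0.61)]
bottle [(array([ 0.5638, -0.1128,  0.0478]), 0.59)]
```

View pics/s17.png

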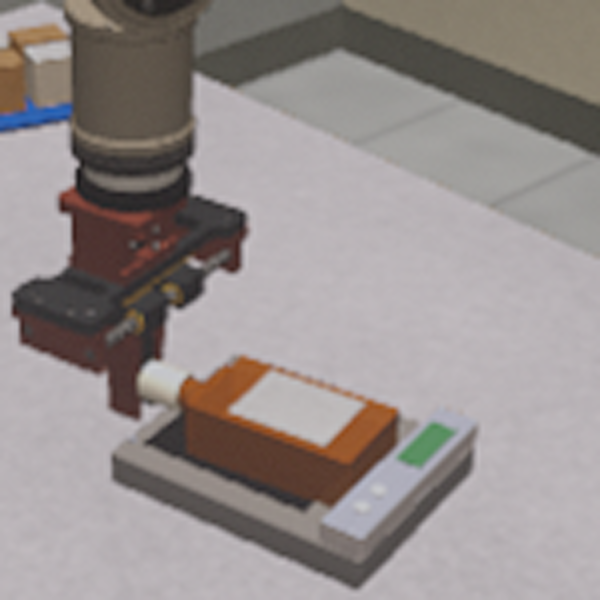

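The bottle lies flat: cap_top is at z≈0.046 (0.045 expected) and the foot is at the stop. I'll withdraw straight back and measure from the cameras.

```bash
python3 -m creep '{"xyz":[[-0.0005,0.002,0],[-0.0012,0.005,0],[-0.0028,0.012,0],[-0.0056,0.024,0],[-0.0093,0.039,0.01],[-0.0093,0.039,0.04],[-0.0093,0.039,0.08],[-0.0093,0.045,0.12]],"roll":[0,0,0,0,0,0,0,0],"hand":[16,16,16,16,16,16,16,16]}'; cat > m.py <<'E'
from h import *
np.set_printoptions(precision=4,suppress=True)
a=np.radians(13.4);X=np.array([np.cos(a),np.sin(a)]);Y=np.array([-np.sin(a),np.cos(a)]);S=np.array([.5713,-.1097])
for n in ['side','top']:
    q=ctrl.capture(n);cv2.imwrite('pics/%s_%d.png'%(n,int(ctrl.state()['clock']*10)),cv2.resize(q['color'][120:270,220:370],None,fx=4,fy=4,interpolation=cv2.INTER_CUBIC))
    for l in ['cap_top','foot_edge','bottle','stop_face','jar','carton','cup']:
        for x in ctrl.landmark_of(q,l)[:1]:
            d=np.array(x['at']);e=d[:2]-S;print(n,l,d,'stopframe',e@X,e@Y,d[2]-.025,round(x['confidence'],2))
    w=cloud(q);r=w[...,:2]-S;lx=r@X;ly=r@Y;z=w[...,2]
    m=(abs(lx)<.07)&(ly>-.01)&(ly<.13)&(z>.055)&(z<.075);P=np.stack([lx[m],ly[m]],-1)
    rc=cv2.minAreaRect((P*1000).astype(np.float32)) if len(P)>5 else None
    print(n,len(P),rc,'z',np.median(z[m]) if m.any() else 0,'ymin',np.percentile(P[:,1],1))
    # bar top edge
    m=(abs(lx)<.06)&(ly>-.05)&(ly<.02)&(z>.038)&(z<.048);print('bar y range',np.percentile(ly[m],[2,98]))
E
python3 m.py; ls pics | tail -4
```

```text
clock: 23.28
tool_pos: [0.5048, 0.1064, 0.1387]
ee_rot: [3.116, 0.377, -0.004]
wrist_force: [1.0, 0.7, -0.0]
gripper_width: 0.0139
side cap_top [0.5166 0.053  0.0469] stopframe -0.015505456639554676 0.17094724570579925 0.021899999999999996 0.77
side foot_edge [ 0.5619 -0.1118  0.0258] stopframe -0.009630763852506129 0.00013560094860537227 0.0007999999999999986 0.77
side bottle [ 0.5643 -0.1113  0.0454] stopframe -0.007180227793056431 6.579391932407754e-05 0.0204 0.8
side stop_face [ 0.5771 -0.1052  0.0259] stopframe 0.006684965659338128 0.0030333536116761953 0.000899999999999998 0.83
side jar [ 0.3824 -0.2877 -0.0007] stopframe -0.22500849021571503 -0.12937692735122627 -0.0257 0.88
side carton [ 0.6267 -0.3309 -0.0003] stopframe 0.0026291473998929725 -0.22801685811349484 -0.025300000000000003 0.97
side cup [ 0.6028  0.3963 -0.0004] stopframe 0.14790687933163957 0.48492453541388875 -0.025400000000000002 0.57
side 880 ((-8.782032012939453, 63.699729919433594), (75.70329284667969, 129.5539093017578), 3.1389567852020264) z 0.06411648314408186 ymin -0.0010113205951253206
bar y range [-0.0
[... 202 characters left out ...]
255783228114432 0.0206 0.62
top stop_face [ 0.5733 -0.1091  0.0306] stopframe 0.00208460049851529 0.00012016971993732611 0.005599999999999997 0.7
top jar [ 0.3825 -0.2868  0.0014] stopframe -0.22470263951474936 -0.12852460385118722 -0.023600000000000003 0.9
top carton [ 0.6281 -0.3292  0.0055] stopframe 0.00438500506532616 -0.22668758618543064 -0.019500000000000003 0.78
top cup [ 0.603   0.3924 -0.0022] stopframe 0.14719761768365422 0.4810843599081732 -0.027200000000000002 0.78
top 1019 ((-10.301948547363281, 66.439208984375), (71.1370849609375, 126.46692657470703), 3.1106693744659424) z 0.06463047806494049 ymin 0.004671016032797694
bar y range [-0.0271  0.0022]
topz.png
w1.png
w2.png
w7.png
```

```bash
ls -t pics|head -2; python3 - <<'E'
from h import *
q=ctrl.capture('top');cv2.imwrite('pics/t20.png',cv2.resize(q['color'][130:220,215:325],None,fx=7,fy=6,interpolation=cv2.INTER_CUBIC))
E
```

```text
top_237.png
side_233.png
```

View pics/t20.png

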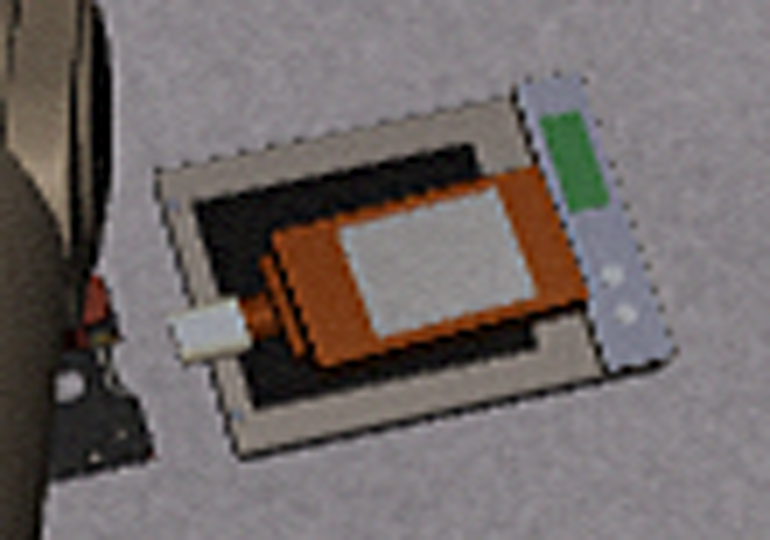

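The top view shows the foot against the bar at (540,170)–(590,300), but the bottle is skewed by about 3° (0.054 rad). That is within tolerance. There is plenty of time left, so I'll square it with a light sideways nudge on the cap and then push the foot flush again.

```bash
python3 -m creep '{"xyz":[[-0.008,-0.02,0.01],[-0.016,-0.045,0.01],[-0.0246,-0.0754,0],[-0.0246,-0.0754,0],[-0.0246,-0.0754,-0.03],[-0.0246,-0.0754,-0.06],[-0.0246,-0.0754,-0.06],[-0.0246,-0.0754,-0.06]],"roll":[0,0,0,0,0,0,0,0],"hand":[0,0,0,0,0,0,0,0]}' 5; python3 - <<'E'
from h import *
q=ctrl.capture('side');cv2.imwrite('pics/s21.png',cv2.resize(q['color'][120:270,220:370],None,fx=4,fy=4,interpolation=cv2.INTER_CUBIC))
print(ctrl.state()['tool_pos'])
E
```

```text
clock: 24.8
tool_pos: [0.4805, 0.0326, 0.0777]
ee_rot: [3.118, 0.38, -0.005]
wrist_force: [0.4, 0.3, -0.0]
gripper_width: 0.0007
[0.48160074 0.03270302 0.07877958]
```

View pics/s21.png

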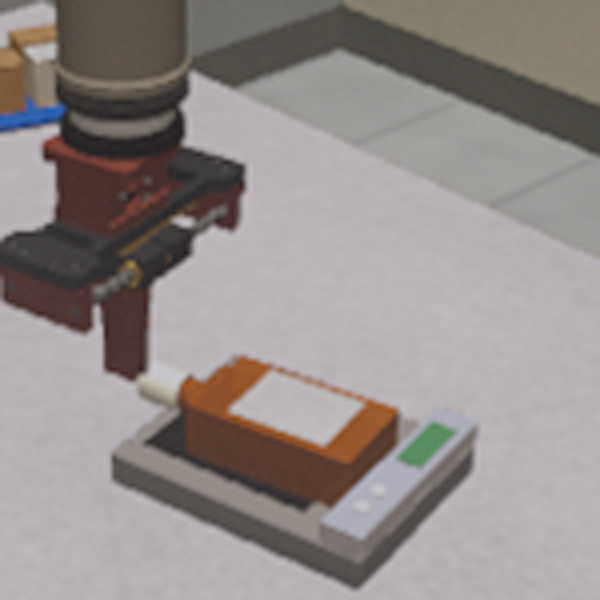

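```bash
python3 -m creep '{"xyz":[[0,0,-0.02],[0,0,-0.04],[0,0,-0.04],[0.0039,0.0009,-0.04],[0.0078,0.0018,-0.04],[0.0097,0.0023,-0.04],[0.0117,0.0028,-0.04],[0.0117,0.0028,-0.04]],"roll":[0,0,0,0,0,0,0,0],"hand":[0,0,0,0,0,0,0,0]}'
python3 -m creep '{"xyz":[[0.001,0.0002,0],[0.002,0.0005,0],[0.003,0.0007,0],[0.004,0.0009,0],[0.005,0.0012,0],[0.0058,0.0014,0]],"roll":[0,0,0,0,0,0],"hand":[0,0,0,0,0,0]}'; python3 m.py | grep -v -e jar -e cart -e cup
```

```text
clock: 25.52
tool_pos: [0.4943, 0.0361, 0.0391]
ee_rot: [-3.118, -0.382, -0.003]
wrist_force: [-0.7, 0.8, -0.3]
gripper_width: 0.0007
clock: 26.02
tool_pos: [0.4987, 0.0371, 0.0382]
ee_rot: [-3.118, -0.381, 0.001]
wrist_force: [-0.7, 0.4, 1.3]
gripper_width: 0.0006
side cap_top [0.5167 0.054  0.0447] stopframe -0.015176431148239477 0.1718968467936592 0.019699999999999995 0.63
side foot_edge [ 0.5617 -0.1119  0.0255] stopframe -0.009848493818497403 8.46729414832563e-05 0.000499999999999997 0.74
side bottle [ 0.5628 -0.1118  0.0495] stopframe -0.00875526556211766 -7.297216453937184e-05 0.0245 0.6
side stop_face [ 0.5733 -0.1112  0.0275] stopframe 0.001597929901177562 -0.0019226596243023977 0.0024999999999999988 0.68
side 877 ((-9.25558090209961, 61.878822326660156), (75.42967224121094, 126.8319091796875), 1.9271571636199951) z 0.06408634940061919 ymin -0.0012551825247328976
bar y range [-0.0317  0.0121]
top cap_top [ 0.5638 -0.1104  0.0449] stopframe -0.007458042619016443 0.0010571661614596243 0.0199 0.49
top foot_edge [ 0.5696 -0.1086  0.0236] stopframe -0.0013987962991124342 0.0014640249019704154 -0.001400000000000002 0.9
top bottle [ 0.5643 -0.1117  0.0466] stopframe -0.007272926954454094 -0.0003233164319596787 0.0216 0.84
top stop_face [ 0.5714 -0.1077  0.0277] stopframe 0.000560773394809244 0.0019223769660693818 0.0026999999999999975 0.95
top 811 ((-10.100212097167969, 61.514339447021484), (71.56304931640625, 116.31645202636719), 3.0154051780700684) z 0.06497024683161956 ymin 0.004512538756290249
bar y range [-0.0273  0.0015]
```

```bash
python3 -m creep '{"xyz":[[0.001,0.0002,0],[0.002,0.0005,0],[0.003,0.0007,0],[0.004,0.0009,0],[0.0048,0.0011,0]],"roll":[0,0,0,0,0],"hand":[0,0,0,0,0]}'; python3 m.py | grep -v -e jar -e cart -e cup -e stop_face\ ; python3 - <<'E'
from h import *
q=ctrl.capture('side');cv2.imwrite('pics/s22.png',cv2.resize(q['color'][180:260,245:325],None,fx=7,fy=7,interpolation=cv2.INTER_CUBIC))
E
```

```text
clock: 27.23
tool_pos: [0.5039, 0.0383, 0.0383]
ee_rot: [-3.118, -0.381, -0.0]
wrist_force: [-0.6, 0.5, 1.0]
gripper_width: 0.0001
side cap_top [0.5239 0.055  0.048 ] stopframe -0.007940696921637683 0.1712010377667107 0.023 0.93
side foot_edge [ 0.5606 -0.1119  0.0248] stopframe -0.01091854728452773 0.0003395956353268269 -0.00020000000000000226 0.6
side bottle [ 0.5633 -0.1137  0.0456] stopframe -0.008709198639651807 -0.002037120284884316 0.0206 0.83
side 883 ((-7.898761749267578, 64.0309066772461), (73.04301452636719, 131.79287719726562), 0.3476583659648895) z 0.06389268256477088 ymin -0.001041258021908363
bar y range [-0.0319  0.0137]
top foot_edge [ 0.5616 -0.1102  0.0245] stopframe -0.009551799970378267 0.0017615667247886369 -0.0005000000000000004 0.96
top bottle [ 0.5627 -0.1129  0.0444] stopframe -0.009107465843782163 -0.0011198508402202986 0.0194 0.87
top 826 ((-9.72768783569336, 61.04186248779297), (70.20018005371094, 116.09654235839844), 0.4502755105495453) z 0.06500307445247222 ymin 0.004361154308046079
bar y range [-0.027   0.0015]
```

View pics/s22.png

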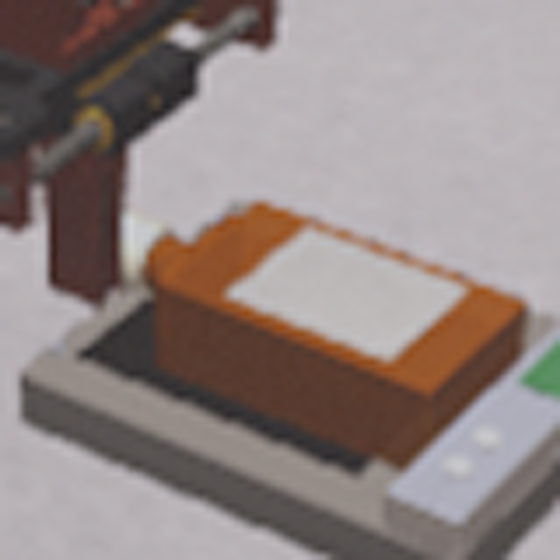

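The skew is now about 0.4°. I'll retreat, go round in front of the cap, and push the foot flush again.

```bash
python3 -m creep '{"xyz":[[-0.006,-0.0015,0],[-0.014,-0.0035,0],[-0.024,0.036,0],[-0.024,0.036,0],[-0.002,0.043,0],[0.0133,0.0447,0],[0.0133,0.0447,-0.002],[0.0133,0.0447,-0.002]],"roll":[0,0,0,0,0,0,0,0],"hand":[0,0,0,0,0,0,0,0]}'; python3 m.py | grep -v -e jar -e cart -e cup -e stop_face\ 
```

```text
clock: 28.75
tool_pos: [0.5164, 0.0829, 0.0359]
ee_rot: [3.118, 0.382, -0.001]
wrist_force: [-0.2, -0.1, -0.1]
gripper_width: 0.0005
side cap_top [0.5225 0.0553 0.0472] stopframe -0.009233058780082654 0.17181731759506533 0.022199999999999998 0.62
side foot_edge [ 0.5607 -0.1113  0.0279] stopframe -0.010682220954610307 0.000900086371903055 0.0029 0.97
side bottle [ 0.5628 -0.1123  0.0504] stopframe -0.008871139513864739 -0.0005593601036440706 0.0254 0.94
side 881 ((-7.9325408935546875, 61.25404739379883), (74.30388641357422, 126.17726135253906), 0.7648313045501709) z 0.06399332605007224 ymin -0.001088824905073809
bar y range [-0.0319  0.0126]
top cap_top [0.523  0.0542 0.0426] stopframe -0.009001593534821481 0.1706313901772879 0.017599999999999998 0.91
top foot_edge [ 0.5652 -0.1114  0.0215] stopframe -0.00632790429301738 -0.0002400567816416092 -0.003500000000000003 0.69
top bottle [ 0.5629 -0.1132  0.0439] stopframe -0.00898243503918855 -0.0014580331843819388 0.0189 0.72
top 1018 ((-9.552331924438477, 66.4167709350586), (126.15242767333984, 70.72850036621094), 89.53643798828125) z 0.06482578867201783 ymin 0.004656074660440491
bar y range [-0.0273  0.0013]
```

```bash
python3 -m creep '{"xyz":[[0.0012,-0.005,0],[0.0023,-0.010,0],[0.0033,-0.014,0],[0.0038,-0.016,0],[0.0038,-0.016,0]],"roll":[0,0,0,0,0],"hand":[0,0,0,0,0]}'
python3 -m creep '{"xyz":[[0.0001,-0.0006,0],[0.0003,-0.0012,0],[0.0004,-0.0018,0],[0.0004,-0.0018,0]],"roll":[0,0,0,0],"hand":[0,0,0,0]}'
```

```text
clock: 29.97
tool_pos: [0.521, 0.0662, 0.0363]
ee_rot: [-3.119, -0.379, -0.0]
wrist_force: [0.0, 0.0, 0.3]
gripper_width: 0.0005
clock: 30.3
tool_pos: [0.5211, 0.0658, 0.0362]
ee_rot: [-3.118, -0.382, 0.0]
wrist_force: [-1.1, 2.5, 0.1]
gripper_width: 0.0002
```

```bash
python3 -m creep '{"xyz":[[0.0001,-0.0006,0],[0.0003,-0.0012,0],[0.0003,-0.0012,0]],"roll":[0,0,0],"hand":[0,0,0]}'
```

```text
clock: 30.55
tool_pos: [0.5211, 0.0657, 0.0362]
ee_rot: [-3.116, -0.383, 0.001]
wrist_force: [-1.9, 6.3, 3.0]
gripper_width: 0.0007
```

The force rises to about 6 N with no further motion, so the foot is solid against the stop. I'll withdraw and do the final check.

```bash
python3 -m creep '{"xyz":[[-0.0003,0.0012,0],[-0.0007,0.003,0],[-0.0023,0.010,0],[-0.0058,0.025,0],[-0.0093,0.040,0.005],[-0.0093,0.045,0.04],[-0.0093,0.045,0.08],[-0.0093,0.045,0.08]],"roll":[0,0,0,0,0,0,0,0],"hand":[0,0,0,0,0,0,0,0]}'; python3 m.py; python3 - <<'E'
from h import *
q=ctrl.capture('side');p=ctrl.capture('top')
cv2.imwrite('pics/fin.png',np.hstack([cv2.resize(q['color'][160:270,230:340],(390,390),interpolation=cv2.INTER_CUBIC),cv2.resize(p['color'][130:220,225:315],(390,390),interpolation=cv2.INTER_CUBIC)]))
E
```

```text
clock: 31.22
tool_pos: [0.516, 0.1097, 0.1216]
ee_rot: [-3.117, -0.381, -0.013]
wrist_force: [0.5, 0.8, -1.3]
gripper_width: 0.0007
side cap_top [0.5223 0.0542 0.0494] stopframe -0.009682536649568092 0.1707936137097338 0.024399999999999998 0.9
side foot_edge [ 0.5631 -0.1093  0.0251] stopframe -0.007884063039919372 0.0022894431599358566 9.99999999999994e-05 0.92
side bottle [ 0.5625 -0.1137  0.0474] stopframe -0.009487419342219345 -0.0018517219620889848 0.022399999999999996 0.96
side stop_face [ 0.5726 -0.1092  0.0285] stopframe 0.001380482593419263 0.00018511566456230167 0.0034999999999999996 0.84
side jar [ 0.3806 -0.2878  0.0006] stopframe -0.22678266158684138 -0.12905705871275772 -0.0244 0.84
side carton [ 0.6239 -0.3282 -0.0035] stopframe 0.0005310942803408714 -0.2247414691125458 -0.0285 0.78
side cup [ 0.6042  0.392  -0.0009] stopframe 0.14827224957610782 0.48041715207269653 -0.025900000000000003 0.56
side 878 ((-8.00909423828125, 60.32791519165039), (127.22911834716797, 74.65594482421875), 89.36347198486328) z 0.06395702048114005 ymin -0.002245213732386444
bar y range [-0.0317
[... 156 characters left out ...]
me -0.006183994466264642 0.002090026899637678 -0.00010000000000000286 0.64
top bottle [ 0.5636 -0.1136  0.0441] stopframe -0.008394191085839607 -0.0020093670681116268 0.0191 0.68
top stop_face [ 0.5744 -0.1082  0.0296] stopframe 0.0033632270776903575 0.0007407453164822103 0.0046 0.88
top jar [ 0.381  -0.2852  0.0018] stopframe -0.2257910066864728 -0.12662054059081093 -0.023200000000000002 0.71
top carton [ 0.628  -0.3261  0.0041] stopframe 0.005006145978337115 -0.2236488061726321 -0.020900000000000002 0.71
top 1021 ((-9.340408325195312, 65.43602752685547), (71.38224029541016, 126.8807373046875), 0.6738616228103638) z 0.06469657371468118 ymin 0.003405584630672639
bar y range [-0.0272  0.0013]
```

View pics/fin.png

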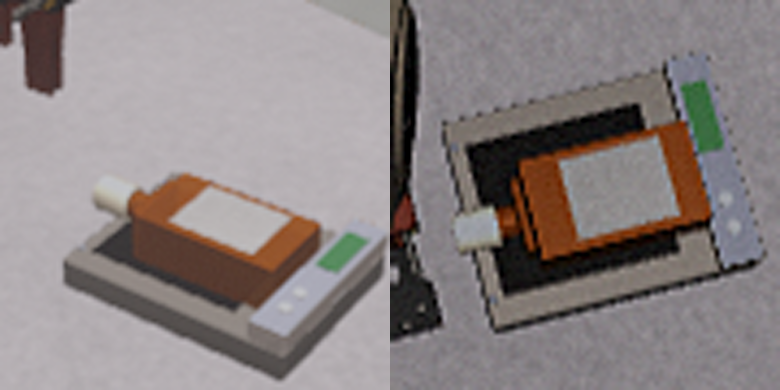

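The picture shows the bottle lying flat with its foot along the bar (right panel, (690,122)–(712,220)) and the cap pointing away at (478,228). The gripper is clear of it. I'm handing in.

```bash
python3 -c "
from station import ctrl
s=ctrl.state();print(s['clock'],s['qd'].max() if hasattr(s['qd'],'max') else s['qd'])
print(ctrl.close_job())"
```

```text
32.1167 0.00142556007122197
the job is handed in; nothing more can be done
None
```

The bottle is lying on its broad side on the reader with the cap away from the stop and its foot flush against the stop bar. I handed the job in at 32 s.

**What I did:**
- **Tipping:** I tipped the bottle past its balance with the rear finger behind the cap and caught it on the front finger. Then I turned the gripper so both fingers stood in front of the cap.
- **Lowering:** I lowered it to about 49° and slid the leaning bottle back until its foot met the stop. Then I let it down flat between the stop and the fingers.
- **Squaring:** It lay about 3° skewed, so I nudged the cap sideways and pushed the foot flush again, then withdrew.

**Last checks:**

| Check | Measured | Limit |
|---|---|---|
| Foot centre from the stop's face | −2 to 0 mm | −4 to 5 mm |
| Foot centre from the stop's middle | about −9 mm | ±50 mm |
| Foot-centre height above the flat top | 19–22 mm | 14–26 mm |
| Cap end from the stop's face | about 170 mm | over 150 mm |
| Skew to the stop | about 0.01 rad | below 0.1 rad |

- **Push force:** The highest wrist reading was about 11 N while the fingers pressed the bottle against the stop; the limit is 20 N. I read it only at the end of moves, so short peaks may have been missed.
- **Jar, carton and cup:** They measured within about 5 mm of where they started, which is about the detector's noise. The last top picture did not report the cup, but the side picture did.
- **Disagreements:** The bottle edge nearest the stop measured about −2 mm from the side camera's depth and +3 mm from the top camera's. I put this down to depth noise and calibration, because the final push rose to about 6 N with no further movement.

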